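# Hang the ladle to drip over its dish

### The job

Lift the steel ladle out of its leaning stand and hang it by its hook on the clear middle stretch of the rail under the shelf board, letting go so gently that it hardly swings. Then bring the white dish with the tab handle under the hanging ladle's bowl to catch the drips, leaving the ladle hanging still; do not disturb the other loose things.

Things in the scene. Friction and masses are not known exactly. Their poses are not given: they have to be found in the camera images.
- rail_mid (a point): middle of the steel rail: 10 mm diameter, axis 258 mm above the table, along y. x points into the shelf, away from the robot; z up. A skimmer and a turner hang fixed on it at y = -205 and +205 mm (up to 80 mm wide, down to 175 mm below the rail); between them the rail is clear.
- shelf: fixed wooden shelf, open at front and back; origin on the table straight under rail_mid, same axes. The board's underside is 82 mm above the rail's axis; its front edge is 18 mm behind the rail (x = 18 to 218 mm), and steamers and plates stand on it. Side panels at y = -280 and +280 mm reach from x = -10 mm back. Two low bowls on the table at x = 120, y = -190 and +190 mm.
- stand: fixed wooden ladle stand, base 180 x 110 mm; origin on the table right under the ladle's grip. The ladle leans in it, handle top towards the stand's +x, 35 deg from vertical: bowl on a sloped seat (with a stop on its low side), upper handle on a crossbar (posts 80 mm apart, 176 mm high) between two prongs 36 mm apart, 55 mm up the handle from the grip. Lift it straight up.
- ladle_grip (a point): centre of the ladle's black grip (18 mm wide in y, 14 mm thick in x, 66 mm long in z), starts 134 mm above the table. Ladle: 200 mm long, about 0.14 kg; z runs up the handle (steel strip 16 x 4 mm in line with the grip) to the hook; hook and bowl both stand out to +x. Free on the rail it rests (friction: +-2 deg) with z leaning 7 deg from vertical towards +x (bowl swung back).
- ladle_hook (a point): inside top of the ladle's flat bent-over hook, where the rail seats (this point then lies 5 mm above the rail's axis): 13 mm in x and 112 mm in z from ladle_grip. Inside width 22 mm; 16 mm wide in y; metal rises 5 mm above this point; its lip (x = 24 to 28 mm from the grip) ends 24 mm lower than this point; opens downward. Axes as ladle_grip.
- ladle_bowl (a point): centre of the ladle's round open bowl (68 mm rim diameter, 34 mm deep): 42 mm in x and -68 mm in z from ladle_grip; bowl bottom at z = -85 mm. When hung, the bowl's bottom is about 65 mm above the table. Axes as ladle_grip.
- dish_mid (a point): centre, half-way up (13 mm), of the loose white ceramic drip dish: round, 110 mm rim diameter, 26 mm high, flat inside, standing on the table, about 0.22 kg. x points from the tab handle to the dish's centre.
- dish_tab (a point): grip point on the dish's flat tab handle: 94 mm from dish_mid in -x, 20 mm above the table. The tab is 24 mm wide (y), 12 mm thick (14 to 26 mm above the table) and sticks out about 60 mm beyond the rim. Same axes as dish_mid.
- soap: bystander, leave alone: clear plastic soap bottle with white push pump, 62 mm diameter, 180 mm tall; origin under its centre.
- spice: bystander, leave alone: amber glass jar, 44 mm diameter, 65 mm tall; origin under its centre.
- cup: bystander, leave alone: white cup, 72 mm diameter, 70 mm tall; origin under its centre.
- plate: bystander, leave alone: white ceramic plate, 210 mm diameter, 20 mm high; origin under its centre.
There are look-alikes about, which are no part of the job. What is shaped like the part that bears dish_mid but purple is not meant.

How it is judged:
On the way, in this order (a step that is already met when the one before it is completed fails the run):
1. the ladle hangs free and still by its hook on the middle stretch of the rail (x of ladle_hook in the frame of rail_mid between -0.012 and 0.012 m and y of ladle_hook in the frame of rail_mid between -0.1 and 0.1 m and z of ladle_hook in the frame of rail_mid between 0 and 0.012 m and angle between ladle_grip's own z axis and vertical below 0.35 rad and contact force between ladle and the fingers below 0.05 N and contact force between ladle and shelf above 0.3 N and angular speed of ladle below 0.4 rad/s and linear speed of ladle below 0.04 m/s), for 0.3 s.
2. the dish stands flat on the table, let go, under the bowl of the hanging ladle (x of ladle_hook in the frame of rail_mid between -0.012 and 0.012 m and y of ladle_hook in the frame of rail_mid between -0.1 and 0.1 m and z of ladle_hook in the frame of rail_mid between 0 and 0.012 m and angle between ladle_grip's own z axis and vertical below 0.35 rad and contact force between each of ladle, dish and the fingers below 0.05 N and contact force between ladle and shelf above 0.3 N and horizontal distance between dish_mid and ladle_bowl below 0.025 m and height (world z) of dish_mid below 0.017 m and angle between dish_mid's own z axis and vertical below 0.05 rad and linear speed of dish below 0.01 m/s), for 0.2 s.
At the end, for the whole second after the job is handed in: The ladle hangs at rest by its hook on the rail, within 100 mm of the rail's middle, upright within 20 deg, touched by no finger; the dish stands flat and still on the table, let go, its centre within 25 mm (horizontally) of the centre of the ladle's bowl (all of step 2 and angular speed of ladle below 0.4 rad/s and linear speed of ladle below 0.04 m/s).
It fails at once if the ladle swings or falls faster than 1.6 rad/s or 0.3 m/s while the fingers do not hold it ((angular speed of ladle above 1.6 rad/s or linear speed of ladle above 0.3 m/s) and contact force between ladle and the fingers below 0.01 N).
It fails at once if the soap bottle is pushed more than 30 mm or tipped (distance of soap from where it was at the start of the episode above 0.03 m or angle between soap's own z axis and vertical above 0.3 rad).
It fails at once if the spice jar is pushed more than 30 mm or tipped (distance of spice from where it was at the start of the episode above 0.03 m or angle between spice's own z axis and vertical above 0.3 rad).
It fails at once if the cup is pushed more than 30 mm or tipped (distance of cup from where it was at the start of the episode above 0.03 m or angle between cup's own z axis and vertical above 0.3 rad).
It fails at once if the plate is pushed more than 30 mm or tipped (distance of plate from where it was at the start of the episode above 0.03 m or angle between plate's own z axis and vertical above 0.3 rad).
It also fails if it takes over 72 s, if anything falls off the work surface, if the arm or the gripper's body presses on something with over 40 N, if the wrist force passes 120 N, or if a joint passes its speed limit or range.

### The arm

A 7-joint arm with a two-finger parallel gripper is mounted at the origin on the work surface. World frame = base frame: x ahead of the robot, y to its left, z up, the work surface at z = 0. Lengths are in m, angles in rad, forces in N, time in s.
With the tool pointing down it reaches from about 0.425 to 0.925 m from the base axis. Payload 6.8 kg.
Tool frame: the origin (TCP) lies at the centre of the arm's flange, where the gripper is bolted on; the fingertips stand 182 mm ahead of it and the grasp point (between the pads) lies 163 mm ahead of it (ctrl.tcp_to_grasp is the distance from the TCP to the grasp point, in m); z points along the fingers, y is the line along which they close (so a half turn about z gives the same grasp; the last joint's range is limited). The gripper opens to 88 mm and grips with 3 to 60 N. Pads are 20 mm wide; open, the fingers measure 115 mm over their backs; the gripper's body (75 mm by 178 mm) begins 61 mm behind the grasp point.
Start: joints at [1.018, 0.477, 0.022, 1.555, -0.011, 1.109, -0.083], TCP at [0.29, -0.609, 0.405] pointing down, gripper open.
Joint ranges: [-2.96, 2.96], [-0.34, 2.1], [-1.41, 1.46], [0.24, 2.44], [-1.37, 4.51], [0.17, 1.92], [-2.96, 2.96]. Speed limits (rad/s): [2.39, 2.39, 3.14, 3.14, 3.14, 3.14, 3.14].

### API

Orientations are given as a unit quaternion [w, x, y, z].
In Python, from bench import sensors, optics, job, ctrl gives the robot as it stands. The module is installed in compiled form; this text tells all that it offers.
- The arm moves only by the tool arm_command, never from a script. Its argument "rows" is a list that holds one entry, the list of rows, each a list of 7 numbers: the gripper command: -1 is shut, 1 is fully open, values between are in proportion, then the shift along the tool's x, y, z in units of 30 mm (1.0 is 30 mm), then the turn, a rotation vector about the tool's x, y, z in units of 6 degrees (1.0 is 6 degrees). In form: [[[gripper, x, y, z, wx, wy, wz], ...]]. A call has 1 to 20 rows; each row is the pose to reach, as a shift and turn from the pose commanded when the call began, along the tool's axes at that moment; what a row does not reach only later rows make up. A row lasts 1/12 s, in which the tool goes at most 41.7 mm and 7.16 degrees, less where a joint would pass 70% of its speed; a pose out of reach is approached as far as the arm can. A call with a gripper value outside its range is refused whole. The fingers move at their own pace and stop on an object; "squeeze" is the grip in N (left out, the last holds). Time passes only in rows, so rows that repeat a pose let the fingers close. It gives the time, the measured TCP pose, the force, the opening and the grip force at its end, in the units of the state.
- sensors.get_state(): the state, without advancing time (a new reading comes with each control period).
- optics.camera(name): name is "scene" or "top" or "wrist"; returns the picture (420x560x3 uint8, blue, green, red); there is no depth.
- optics.camera_model(name): a dict with "K" (3x3 intrinsics, pixels), "world_to_cam" (4x4, takes a point from world to camera coordinates). Camera axes: x right, y up, looking along -z (the intrinsics and any distortion apply to the point x, -y, -z); pixel columns grow to the right and rows downward; lengths in m; the calibration is good to about 2 mm. The wrist camera is an equidistant fisheye: a pixel r from the principal point sees the ray r / f radians off the axis. A picture is of the moment at which its call begins: read the wrist's pose just before it. camera_model takes no time and is no camera call; for the wrist camera it gives the pose at the moment of the call.
- job.close_job(): hands the job in; it is judged then, once.
The state is a dict: "time": time; "joints": joint angles; "joint_velocities": joint speeds; "effort": joint torques, N m; "eef_pos": TCP position; "eef_rot": TCP orientation; "contact_force": force on the tool from outside, world axes, zero at the start; "torque": the same for the moment, N m; "opening": finger opening in m; "grip_force": force on a finger pad.
Only numpy, scipy, OpenCV 4.12 (cv2) and the standard library are available. Lean on these libraries where they do the work, as an engineer would, in place of code of your own. Each camera call takes 0.05 s, during which the arm holds its last target. There are 200 camera calls.

## Working session

There is one attempt and no reset: what is moved stays moved. The work goes in short steps, Python scripts to look and compute and a tool call to move; the robot and the scene stay as the last step left them, time stands still between calls to the robot, and variables do not carry over. Pictures are saved under pics/ and viewed, at most 10 in all, crops included, and the job is handed in when it is done.

Besides the shell and the picture viewer there is one more tool, called after "Call:" as a command line: name --argument value ..., lists and objects as JSON in quotes. arm_command: Moves the arm, as the interface text tells. Its arguments: {"type":"object","properties":{"rows":{"type":"array","items":{"type":"array","items":{"type":"array","items":{"type":"number"}}}},"squeeze":{"type":"number"}},"required":["rows"]}

```bash
mkdir -p pics
python3 - <<'E'
from bench import sensors, optics, ctrl
import cv2,numpy as np
s=sensors.get_state(); print(s, ctrl.tcp_to_grasp)
for n in ("scene","top","wrist"):
    cv2.imwrite(f"pics/{n}0.png",optics.camera(n)); m=optics.camera_model(n); print(n,{k:(np.round(v,4).tolist() if not isinstance(v,str) else v) for k,v in m.items()})
a=cv2.imread("pics/scene0.png");b=cv2.imread("pics/top0.png")
E
```

```text
{'time': 0.0, 'joints': array([ 1.01790758,  0.47777728,  0.02234936,  1.5564345 , -0.0114632 ,
        1.10933149, -0.08311763]), 'joint_velocities': array([ 7.33586358e-04,  2.25604287e-04, -1.48223282e-03,  1.23872421e-03,
        1.13330603e-03, -6.15255841e-04,  8.19156368e-05]), 'effort': array([-6.67249424e-04, -5.82850850e+01,  1.53475698e+00, -2.72607797e+01,
       -5.42405911e-02,  1.70595653e-02,  1.71629931e-04]), 'eef_pos': array([ 0.29030955, -0.60907413,  0.40370411]), 'eef_rot': array([-8.65794368e-04,  9.75370399e-01,  2.20571427e-01, -2.84026920e-04]), 'contact_force': array([ 0.06434676,  0.06366154, -1.17153806]), 'torque': array([ 0.03523876, -0.00826824, -0.01359974]), 'grip_force': 0.0, 'opening': 0.08771870824450548} 0.1633
scene {'K': [[523.1869, 0.0, 281.1398], [0.0, 523.1869, 205.4383], [0.0, 0.0, 1.0]], 'world_to_cam': [[-0.9641, 0.2653, -0.0118, 0.4675], [-0.2001, -0.6966, 0.689, 0.0295], [0.1746, 0.6666, 0.7247, -1.9423], [0.0, 0.0, 0.0, 1.0]]}
top {'K': [[388.8149, 0.0, 279.004], [0.0, 388.8149, 208.87], [0.0, 0.0, 1.0]], 'world_to_cam': [[0.0123, -0.9999, 0.0064, 0.0775], [0.9975, 0.0128, 0.0697, -0.5096], [-0.0698, 0.0056, 0.9975, -1.6376], [0.0, 0.0, 0.0, 1.0]]}
wrist {'K': [[325.1923, 0.0, 280.0691], [0.0, 325.1923, 202.8895], [0.0, 0.0, 1.0]], 'world_to_cam': [[0.4296, -0.903, -0.0015, -0.6743], [0.8605, 0.4098, -0.3026, 0.0355], [0.2739, 0.1287, 0.9531, -0.3922], [0.0, 0.0, 0.0, 1.0]]}
```

View pics/scene0.png

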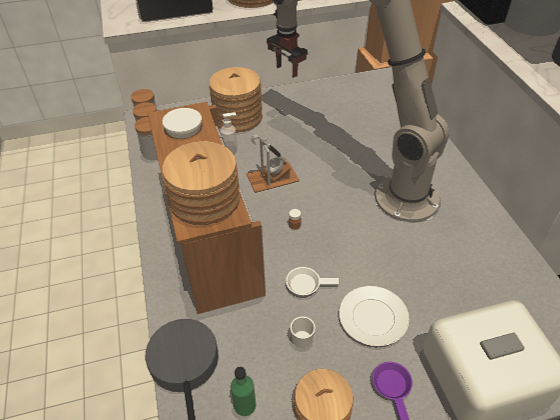

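View pics/top0.png

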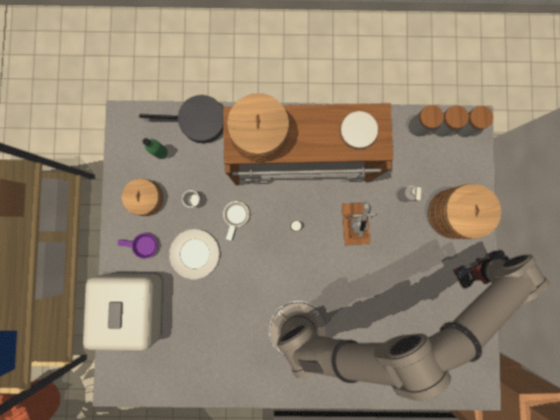

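The scene view shows the stand at (272,170) and the dish at (303,281). In the top view the shelf and rail are at about (230–390, 172), the stand at (357,224), the dish at (236,213) with its tab towards (231,236), and the spice jar at (296,226). Next I'll zoom in.

Run:
```python
import cv2,numpy as np
a=cv2.imread("pics/scene0.png");b=cv2.imread("pics/top0.png")
z=lambda i,y,x,h,w,f:cv2.resize(i[y:y+h,x:x+w],None,fx=f,fy=f,interpolation=cv2.INTER_CUBIC)
m=np.zeros((600,800,3),np.uint8)
p=z(b,150,215,95,190,4.2); m[:p.shape[0],:p.shape[1]]=p       # 399x798
p=z(a,125,235,66,80,3); m[400:400+198,:240]=p
p=z(b,195,335,55,50,3.6); m[400:598,250:430]=p
p=z(a,260,275,45,80,4); m[400:580,440:760]=p
cv2.imwrite("pics/zoom.png",m)
```

```text
(no output)
```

View pics/zoom.png

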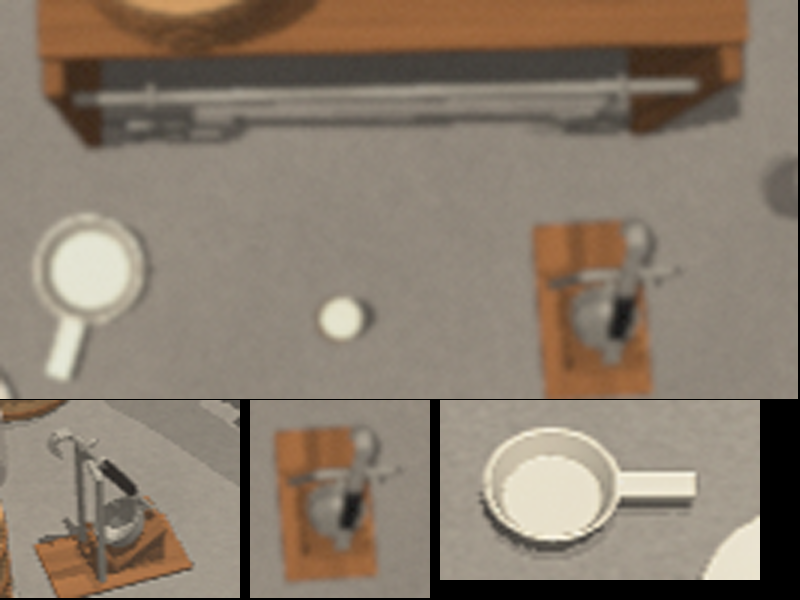

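Top view, in crop pixels: the rail runs (75,100)–(700,87) and the stand base corners are (533,225), (637,221), (652,392) and (545,398). The ladle's grip is at (622,315), with the hook up at (637,235). The dish is at (90,268) with its tab end at (62,372), and the spice jar is at (343,318). Next I'll turn these into world positions.

```bash
cat > h.py <<'E'
import cv2,numpy as np
from bench import sensors,optics,ctrl
from scipy.spatial.transform import Rotation as R
def ray(n,uv,m=None):
    m=m or optics.camera_model(n); K=m["K"];T=np.array(m["world_to_cam"])
    x=(uv[0]-K[0][2])/K[0][0]; y=(uv[1]-K[1][2])/K[1][1]
    if n=="wrist":
        r=np.hypot(x,y); s=np.sin(r)/r if r>1e-9 else 1; d=np.array([x*s,-y*s,-np.cos(r)])
    else: d=np.array([x,-y,-1.])
    Rm=T[:3,:3]; return -Rm.T@T[:3,3], Rm.T@(d/np.linalg.norm(d))
def onz(n,uv,z,m=None):
    o,d=ray(n,uv,m); return o+d*(z-o[2])/d[2]
def tri(a,b):
    (o1,d1),(o2,d2)=a,b
    A=np.stack([d1,-d2],1); t=np.linalg.lstsq(A,o2-o1,rcond=None)[0]
    p,q=o1+d1*t[0],o2+d2*t[1]; return (p+q)/2,np.linalg.norm(p-q)
def proj(n,p,m=None):
    m=m or optics.camera_model(n);T=np.array(m["world_to_cam"]);c=T[:3,:3]@p+T[:3,3];K=m["K"]
    v=np.array([c[0],-c[1]]);
    if n=="wrist":
        r=np.linalg.norm(v);v=v/r*np.arctan2(r,-c[2])
    else: v=v/-c[2]
    return v[0]*K[0][0]+K[0][2],v[1]*K[1][1]+K[1][2]
def pose():
    s=sensors.get_state();w,x,y,z=s["eef_rot"];r=R.from_quat([x,y,z,w]);return s,s["eef_pos"],r
E
python3 - <<'E'
from h import *
np.set_printoptions(precision=4,suppress=True)
Z=lambda u,v:(u/4.2+215-.4,v/4.2+150-.4)
for nm,u,v,z in [("railL",75,100,.258),("railR",700,87,.258),("ringL",150,97,.258),("ringR",622,85,.258),
 ("b1",533,225,.01),("b2",637,221,.01),("b3",652,392,.01),("b4",545,398,.01),("grip",622,315,.134),("hook",637,235,.222),
 ("panL",50,78,.34),("panR",735,68,.34),
 ("dish",90,268,.026),("tabend",62,376,.026),("spice",343,318,.065)]: print(nm,onz("top",Z(u,v),z))
a=cv2.imread("pics/scene0.png");b=cv2.imread("pics/top0.png")
def blob(im,roi,f):
    y,x,h,w=roi; m=f(im[y:y+h,x:x+w].astype(int)).astype(np.uint8)
    n,l,s,c=cv2.connectedComponentsWithStats(m); i=1+np.argmax(s[1:,4]); return c[i]+[x,y],s[i]
g1=blob(b,(200,340,50,45),lambda i:i.max(2)<48); g2=blob(a,(125,235,66,80),lambda i:i.max(2)<48)
print(g1,g2,tri(ray("top",g1[0]),ray("scene",g2[0])))
wh=lambda i:(i.min(2)>175)
d1=blob(b,(195,215,30,40),wh);d2=blob(a,(260,280,45,42),wh);print(d1,d2,onz("top",d1[0],.02),onz("scene",d2[0],.02))
# scene tab end: zoom (695,486)/4 + (275-110,260-100)
print(onz("scene",((695-440)/4+275,(485-400)/4+260),.02),onz("scene",((550-440)/4+275,(487-400)/4+260),.026))
for p in [(0.25,0.11,.026)]: print(proj("scene",np.array(p)))
E
```

```text
railL [0.6196 0.257  0.258 ]
railR [ 0.6384 -0.2882  0.258 ]
ringL [0.6231 0.1918 0.258 ]
ringR [ 0.6392 -0.22    0.258 ]
b1 [ 0.537  -0.1837  0.01  ]
b2 [ 0.5425 -0.29    0.01  ]
b3 [ 0.3687 -0.3046  0.01  ]
b4 [ 0.3614 -0.1961  0.01  ]
grip [ 0.4424 -0.2469  0.134 ]
hook [ 0.5109 -0.241   0.222 ]
panL [0.6244 0.2684 0.34  ]
panR [ 0.6403 -0.295   0.34  ]
dish [0.4865 0.2654 0.026 ]
tabend [0.3777 0.2912 0.026 ]
spice [0.4382 0.0121 0.065 ]
(array([362.5417, 225.375 ]), array([21, 22,  4,  8, 24], dtype=int32)) (array([277.875, 154.   ]), array([42, 27,  3,  4,  8], dtype=int32)) (array([ 0.4341, -0.2492,  0.111 ]), np.float64(0.012523594139496167))
(array([236.3268, 213.7276]), array([ 13,  10,  18,  18, 257], dtype=int32)) (array([302.7819, 282.5246]), array([  6,   7,  36,  28, 509], dtype=int32)) [0.4855 0.2647 0.02  ] [0.4886 0.273  0.02  ]
[0.3773 0.2995 0.02  ] [0.4899 0.2739 0.026 ]
(np.float64(355.10250609767485), np.float64(228.3987814111303))
```

```bash
cat >> h.py <<'E'
def tool(yaw,beta):
    "tool orientation: pointing down tilted forward by beta deg, yaw of its x in deg"
    return R.from_euler('z',yaw,degrees=True)*R.from_euler('x',180,degrees=True)*R.from_euler('y',beta,degrees=True)
def cmd(p,r,base=None):
    s,p0,r0=pose()
    if base: p0,r0=base
    print("joints",np.round(s["joints"],2),"pos",np.round(p0,4),"z",np.round(r0.as_matrix()[:,2],3),"t",round(s["time"],2))
    print("cmd",np.round(r0.inv().apply(p-p0)/.03,3).tolist(),np.round(np.degrees((r0.inv()*r).as_rotvec())/6,3).tolist())
def grasp2tcp(g,r,back=0): return np.array(g)-r.apply([0,0,ctrl.tcp_to_grasp+back])
E
python3 - <<'E'
from h import *
r=tool(4.4,30); print(r.as_matrix().round(2))
G=[.4424,-.2469,.134]
cmd(grasp2tcp(G,r,.10),r)
r=tool(4.4,0); cmd(np.array([.34,-.27,.42]),r)
E
```

```text
[[ 0.86  0.08  0.5 ]
 [ 0.07 -1.    0.04]
 [ 0.5   0.   -0.87]]
joints [ 1.02  0.48  0.02  1.56 -0.01  1.11 -0.08] pos [ 0.2904 -0.6091  0.4039] z [-0.001  0.001 -1.   ] t 0.15
cmd [5.676, -10.296, 1.41] [-0.932, 4.946, 3.43]
joints [ 1.02  0.48  0.02  1.56 -0.01  1.11 -0.08] pos [ 0.2904 -0.6091  0.4039] z [-0.001  0.001 -1.   ] t 0.15
cmd [6.358, -9.493, -0.524] [-0.013, 0.004, 3.515]
```

Call:
arm_command --rows '[[[1, 0.65, -0.95, -0.05, 0, 0, 0.35], [1, 1.3, -1.9, -0.1, 0, 0, 0.7], [1, 1.95, -2.85, -0.15, 0, 0, 1.05], [1, 2.6, -3.8, -0.2, 0, 0, 1.4], [1, 3.2, -4.75, -0.25, 0, 0, 1.75], [1, 3.8, -5.7, -0.3, 0, 0, 2.1], [1, 4.5, -6.65, -0.35, 0, 0, 2.45], [1, 5.1, -7.6, -0.4, 0, 0, 2.8], [1, 5.7, -8.55, -0.45, 0, 0, 3.15], [1, 6.36, -9.5, -0.5, 0, 0, 3.5], [1, 6.36, -9.5, -0.5, 0, 0, 3.5], [1, 6.36, -9.5, -0.5, 0, 0, 3.5]]]'

```text
time: 1.15
eef_pos: [0.3404, -0.2685, 0.4199]
eef_rot: [0.0, 0.999, 0.041, 0.0]
contact_force: [0.7, -0.8, -0.9]
opening: 0.088
grip_force: 0.0
```

Run:
```python
from h import *
r=tool(4.4,30); G=[.4424,-.2469,.134]
cmd(grasp2tcp(G,r,.10),r)
```

```text
joints [ 0.62  0.06 -0.1   2.08  0.01  1.   -0.97] pos [ 0.3404 -0.2685  0.4199] z [ 0. -0. -1.] t 1.15
cmd [-0.94, -0.462, 1.928] [-0.01, 4.997, 0.052]
```

Call:
arm_command --rows '[[[1, -0.2, -0.1, 0.4, 0, 1, 0], [1, -0.4, -0.2, 0.8, 0, 2, 0], [1, -0.6, -0.3, 1.2, 0, 3, 0], [1, -0.8, -0.4, 1.6, 0, 4, 0], [1, -0.94, -0.46, 1.93, 0, 5, 0.05], [1, -0.94, -0.46, 1.93, 0, 5, 0.05], [1, -0.94, -0.46, 1.93, 0, 5, 0.05]]]'

```text
time: 1.73
eef_pos: [0.3092, -0.2595, 0.3605]
eef_rot: [-0.01, 0.965, 0.033, 0.258]
contact_force: [0.1, -0.3, -0.8]
opening: 0.0876
grip_force: 0.0
```

Run:
```python
from h import *
r=tool(4.4,30); G=[.4424,-.2469,.134]
cmd(grasp2tcp(G,r,.04),r)
cv2.imwrite("pics/w1.png",optics.camera("wrist"))
for p in ([.4424,-.2469,.134],[.517,-.241,.218],[.49,-.243,.18]): print(proj("wrist",np.array(p)))
```

```text
joints [ 0.75  0.03 -0.08  2.33 -0.76  0.51 -0.2 ] pos [ 0.3092 -0.2595  0.3605] z [ 0.498  0.037 -0.866] t 1.73
cmd [0.088, -0.084, 1.993] [0.016, 0.009, -0.073]
(np.float64(276.61088823960597), np.float64(208.87099897152476))
(np.float64(274.26113559844237), np.float64(64.2524023163574))
(np.float64(275.14755854925573), np.float64(128.21243290316505))
```

View pics/w1.png

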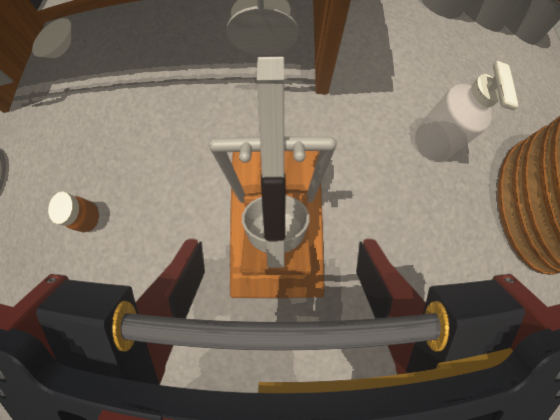

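The wrist view shows the grip at (273,209), against a predicted (277,209), so it sits about 3 mm to +y. The prongs are at (246,152) and (299,152), and the way in is clear. I'll approach now.

Run:
```python
from h import *
r=tool(4.4,30); G=[.4424,-.2440,.134]
cmd(grasp2tcp(G,r,0),r)
```

```text
joints [ 0.75  0.03 -0.08  2.33 -0.76  0.51 -0.21] pos [ 0.3099 -0.2596  0.3612] z [ 0.497  0.037 -0.867] t 1.78
cmd [0.064, -0.184, 3.337] [0.014, 0.017, -0.062]
```

Call:
arm_command --rows '[[[0.3, 0, -0.1, 0.4, 0, 0, -0.06], [0.3, 0, -0.18, 0.8, 0, 0, -0.06], [0.3, 0.05, -0.18, 1.2, 0, 0, -0.06], [0.3, 0.06, -0.18, 1.6, 0, 0, -0.06], [0.3, 0.06, -0.18, 2.0, 0, 0, -0.06], [0.3, 0.06, -0.18, 2.4, 0, 0, -0.06], [0.3, 0.06, -0.18, 2.8, 0, 0, -0.06], [0.3, 0.06, -0.18, 3.1, 0, 0, -0.06], [0.3, 0.06, -0.18, 3.34, 0, 0, -0.06], [0.3, 0.06, -0.18, 3.34, 0, 0, -0.06], [0.3, 0.06, -0.18, 3.34, 0, 0, -0.06]]]'

```text
time: 2.7
eef_pos: [0.3625, -0.2497, 0.276]
eef_rot: [-0.009, 0.965, 0.038, 0.259]
contact_force: [0.6, -0.6, 0.8]
opening: 0.0567
grip_force: 0.0
```

Run:
```python
from h import *
r=tool(4.4,30); G=[.4424,-.2440,.134]
cmd(grasp2tcp(G,r,0),r)
im=optics.camera("wrist"); cv2.imwrite("pics/w2.png",im)
print(proj("wrist",np.array(G)))
```

```text
joints [ 0.77  0.26 -0.23  2.33 -1.1   0.28  0.1 ] pos [ 0.3625 -0.2497  0.276 ] z [ 0.499  0.038 -0.866] t 2.7
cmd [-0.056, 0.015, -0.01] [0.002, -0.0, 0.025]
(np.float64(281.04712404226876), np.float64(278.82716150150287))
```

View pics/w2.png

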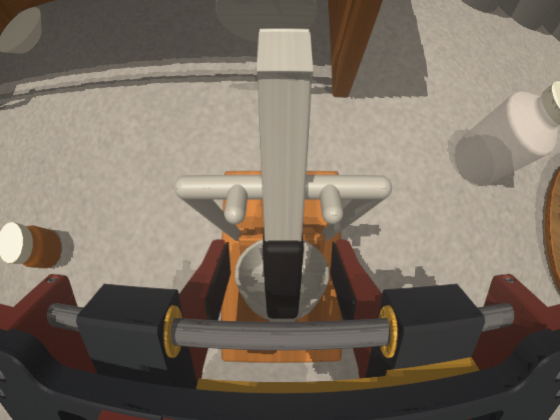

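The grip is centred between the pads at about (283,279), as predicted. I'll close on it.

Call:
arm_command --rows '[[[-1, 0, 0, 0, 0, 0, 0], [-1, 0, 0, 0, 0, 0, 0], [-1, 0, 0, 0, 0, 0, 0], [-1, 0, 0, 0, 0, 0, 0], [-1, 0, 0, 0, 0, 0, 0], [-1, 0, 0, 0, 0, 0, 0]]]' --squeeze 30

```text
time: 3.25
eef_pos: [0.3619, -0.2491, 0.276]
eef_rot: [-0.009, 0.965, 0.038, 0.259]
contact_force: [0.3, -1.0, 1.1]
opening: 0.0203
grip_force: 0.4
```

Run:
```python
from h import *
s,p,r=pose(); print(s["opening"],s["grip_force"],s["contact_force"])
cmd(p+[0,0,.12],r)
```

```text
0.02026994812280282 0.3733761515468359 [ 0.33334007 -0.97300047  1.07321222]
joints [ 0.77  0.25 -0.23  2.34 -1.11  0.28  0.11] pos [ 0.3619 -0.2491  0.276 ] z [ 0.499  0.038 -0.866] t 3.25
cmd [2.0, 0.008, -3.464] [0.0, 0.0, 0.0]
```

Call:
arm_command --rows '[[[-1, 0, 0, 0, 0, 0, 0], [-1, 0, 0, 0, 0, 0, 0], [-1, 0, 0, 0, 0, 0, 0], [-1, 0.1, 0, -0.173, 0, 0, 0], [-1, 0.25, 0, -0.433, 0, 0, 0], [-1, 0.5, 0, -0.866, 0, 0, 0], [-1, 0.75, 0, -1.3, 0, 0, 0], [-1, 1, 0, -1.732, 0, 0, 0], [-1, 1.25, 0, -2.165, 0, 0, 0], [-1, 1.5, 0, -2.6, 0, 0, 0], [-1, 1.75, 0, -3.03, 0, 0, 0], [-1, 2, 0, -3.464, 0, 0, 0], [-1, 2, 0, -3.464, 0, 0, 0]]]'

```text
time: 4.33
eef_pos: [0.3624, -0.2492, 0.3982]
eef_rot: [-0.008, 0.965, 0.039, 0.26]
contact_force: [0.0, -1.3, -1.7]
opening: 0.018
grip_force: 30.0
```

Run:
```python
from h import *
s,p,r=pose(); print(s["opening"],s["grip_force"],s["contact_force"],s["joints"].round(2))
im=optics.camera("wrist"); cv2.imwrite("pics/w3.png",im)
```

```text
0.018033263618716256 29.97639924287796 [ 0.01782162 -1.34735875 -1.71479229] [ 0.6   0.02 -0.04  2.23 -0.62  0.54 -0.44]
```

View pics/w3.png

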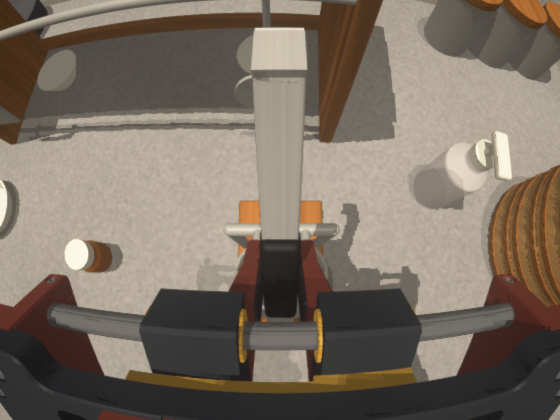

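```bash
cat >> h.py <<'E'
RM=np.array([.631,-.015,.258]); RY=2.0   # rail mid, rail yaw deg
def rail(p): return RM+R.from_euler('z',RY,degrees=True).apply(p)
def hangtcp(hk,lean,yaw=RY,A=65):
    "TCP pose putting the hook point at world hk with ladle lean"
    L=R.from_euler('z',yaw,degrees=True)*R.from_euler('y',lean,degrees=True)
    g=np.array(hk)-L.apply([.013,0,.112]); r=tool(yaw,A-lean)
    return grasp2tcp(g,r),r
E
python3 - <<'E'
from h import *
for hk,lean in (((-.07,-.03,.06),20),((-.07,-.03,.055),7)):
    p,r=hangtcp(rail(hk),lean); print(p.round(3)); cmd(p,r)
E
```

```text
[ 0.396 -0.053  0.333]
joints [ 0.6   0.02 -0.04  2.23 -0.62  0.54 -0.44] pos [ 0.3621 -0.2489  0.3967] z [ 0.5    0.037 -0.865] t 4.38
cmd [0.366, -6.42, 2.655] [-0.233, 2.482, 0.357]
[ 0.397 -0.053  0.29 ]
joints [ 0.6   0.02 -0.04  2.23 -0.62  0.54 -0.44] pos [ 0.3621 -0.2489  0.3967] z [ 0.5    0.037 -0.865] t 4.38
cmd [-0.321, -6.423, 3.903] [-0.274, 4.648, 0.33]
```

Call:
arm_command --rows '[[[-1, 0.03, -0.5, 0.2, -0.02, 0.2, 0.03], [-1, 0.06, -1.1, 0.45, -0.04, 0.4, 0.06], [-1, 0.1, -1.7, 0.7, -0.06, 0.65, 0.09], [-1, 0.13, -2.3, 0.95, -0.08, 0.9, 0.13], [-1, 0.17, -2.9, 1.2, -0.1, 1.1, 0.16], [-1, 0.2, -3.5, 1.45, -0.13, 1.35, 0.19], [-1, 0.23, -4.1, 1.7, -0.15, 1.6, 0.23], [-1, 0.27, -4.7, 1.95, -0.17, 1.8, 0.26], [-1, 0.3, -5.3, 2.2, -0.19, 2.05, 0.3], [-1, 0.34, -5.9, 2.45, -0.21, 2.3, 0.33], [-1, 0.366, -6.42, 2.65, -0.23, 2.48, 0.36], [-1, 0.366, -6.42, 2.65, -0.23, 2.48, 0.36]]]'

```text
time: 5.38
eef_pos: [0.383, -0.0953, 0.3677]
eef_rot: [-0.014, 0.934, 0.021, 0.356]
contact_force: [-0.9, -0.4, -2.2]
opening: 0.0196
grip_force: 29.9
```

Run:
```python
from h import *
p,r=hangtcp(rail((-.07,-.03,.06)),20); cmd(p,r)
p,r=hangtcp(rail((-.06,-.03,.05)),9); cmd(p,r)
```

```text
joints [ 1.1  -0.01 -0.91  2.4  -1.37  0.17 -0.04] pos [ 0.383  -0.0953  0.3677] z [ 0.664  0.041 -0.747] t 5.38
cmd [-0.409, -1.367, 1.223] [-0.168, 0.551, 0.02]
joints [ 1.1  -0.01 -0.91  2.4  -1.37  0.17 -0.04] pos [ 0.383  -0.0953  0.3677] z [ 0.664  0.041 -0.747] t 5.38
cmd [-1.084, -1.346, 2.494] [-0.169, 2.384, 0.004]
```

Run:
```python
from h import *
r=tool(2,5)
cmd(np.array([.40,.05,.45]),r); cmd(np.array([.42,.22,.45]),r)
```

```text
joints [ 1.1  -0.01 -0.91  2.4  -1.37  0.17 -0.04] pos [ 0.383  -0.0953  0.3677] z [ 0.664  0.041 -0.747] t 5.38
cmd [2.386, -4.841, -1.473] [-0.153, -6.116, 0.078]
joints [ 1.1  -0.01 -0.91  2.4  -1.37  0.17 -0.04] pos [ 0.383  -0.0953  0.3677] z [ 0.664  0.041 -0.747] t 5.38
cmd [3.046, -10.468, -0.799] [-0.153, -6.116, 0.078]
```

Call:
arm_command --rows '[[[-1, 0.3, -0.4, -0.2, -0.02, -0.6, 0], [-1, 0.6, -0.9, -0.4, -0.03, -1.3, 0], [-1, 0.9, -1.5, -0.6, -0.05, -2, 0], [-1, 1.2, -2.1, -0.8, -0.06, -2.8, 0], [-1, 1.5, -2.7, -1, -0.08, -3.6, 0], [-1, 1.8, -3.4, -1.2, -0.1, -4.4, 0], [-1, 2.1, -4.1, -1.4, -0.12, -5.2, 0], [-1, 2.4, -4.8, -1.47, -0.15, -6.1, 0.08], [-1, 2.5, -5.8, -1.35, -0.15, -6.1, 0.08], [-1, 2.6, -6.8, -1.23, -0.15, -6.1, 0.08], [-1, 2.75, -7.8, -1.1, -0.15, -6.1, 0.08], [-1, 2.85, -8.8, -1, -0.15, -6.1, 0.08], [-1, 2.95, -9.7, -0.9, -0.15, -6.1, 0.08], [-1, 3.05, -10.5, -0.8, -0.15, -6.1, 0.08], [-1, 3.05, -10.5, -0.8, -0.15, -6.1, 0.08], [-1, 3.05, -10.5, -0.8, -0.15, -6.1, 0.08]]]'

```text
time: 6.72
eef_pos: [0.4193, 0.2241, 0.4502]
eef_rot: [-0.003, 0.999, 0.022, 0.044]
contact_force: [0.0, -1.0, -0.6]
opening: 0.0193
grip_force: 29.9
```

Run:
```python
from h import *
r=tool(2,35)
cmd(np.array([.39,.2,.42]),r); r=tool(2,45);cmd(np.array([.38,.15,.4]),r)
```

```text
joints [ 0.48  0.29 -1.28  1.93  0.38  1.09 -2.48] pos [0.4193 0.2241 0.4502] z [ 0.087  0.007 -0.996] t 6.72
cmd [-1.096, 0.764, 0.911] [-0.059, 4.996, 0.069]
joints [ 0.48  0.29 -1.28  1.93  0.38  1.09 -2.48] pos [0.4193 0.2241 0.4502] z [ 0.087  0.007 -0.996] t 6.72
cmd [-1.559, 2.417, 1.535] [-0.065, 6.662, 0.064]
```

```bash
cat > kin.py <<'E'
from h import *
from scipy.optimize import least_squares
LO=np.array([-2.96,-.34,-1.41,.24,-1.37,.17,-2.96]);HI=np.array([2.96,2.1,1.46,2.44,4.51,1.92,2.96])
ax='zyzyzyz'; sg=[-1,1,-1,1,-1,1,-1]
def chain(q):
    r=R.identity();o=[]
    for a,s,v in zip(ax,sg,q): r=r*R.from_euler(a,s*v); o.append(r)
    return o
D=[([1.01790758,.47777728,.02234936,1.5564345,-.0114632,1.10933149,-.08311763],[.29030955,-.60907413,.40370411]),
([.62,.06,-.1,2.08,.01,1.,-.97],[.3404,-.2685,.4199]),([.75,.03,-.08,2.33,-.76,.51,-.2],[.3092,-.2595,.3605]),
([.77,.26,-.23,2.33,-1.1,.28,.1],[.3625,-.2497,.276]),([.6,.02,-.04,2.23,-.62,.54,-.44],[.3624,-.2492,.3982]),
([1.1,-.01,-.91,2.4,-1.37,.17,-.04],[.383,-.0953,.3677]),([.48,.29,-1.28,1.93,.38,1.09,-2.48],[.4193,.2241,.4502])]
def rows(q):
    o=[x.as_matrix() for x in chain(q)]
    # unknown: h0(z), L1x,L1z (after j3), L2x,L2z (after j4), wx,wz (after j6)
    return np.stack([[0,0,1],o[2][:,0],o[2][:,2],o[4][:,0]*0+o[3][:,0],o[3][:,2],o[5][:,0],o[5][:,2]],1)
A=np.vstack([rows(q) for q,_ in D]);b=np.hstack([p for _,p in D])
V,res,rk,sv=np.linalg.lstsq(A,b,rcond=1e-4)
def fk(q): return rows(q)@V, chain(q)[-1]*RC
RC=R.identity()
s,p,r=pose(); RC=chain(s["joints"])[-1].inv()*r
def ik(p,r,seed,w=.02):
    f=lambda q:np.r_[(fk(q)[0]-p)*20,(r.inv()*fk(q)[1]).as_rotvec()*4,(q-seed)*w]
    z=least_squares(f,np.clip(seed,LO+.02,HI-.02),bounds=(LO,HI)); f0=fk(z.x)
    return z.x,np.linalg.norm(f0[0]-p),np.degrees((r.inv()*f0[1]).magnitude())
E
python3 - <<'E'
from kin import *
np.set_printoptions(precision=3,suppress=True)
print(V,rk,np.abs(A@V-b).max(),np.degrees(RC.as_rotvec()))
rng=np.random.default_rng(0)
for y in (-.06,0,.06):
  for A_ in (65,):
   for flip in (0,1):
    p,r=hangtcp(rail((0,y,.005)),7); 
    if flip: r=r*R.from_euler('z',180,degrees=True)
    S=[]
    for k in range(40):
        q,e,a=ik(p,r,rng.uniform(LO,HI),.002)
        if e<.004 and a<1: S.append((np.min(np.minimum(q-LO,HI-q)[[0,1,2,3,4,5,6]]),q))
    S.sort(key=lambda t:-t[0]); print(y,flip,len(S)); [print(m.round(2),q) for m,q in S[:3]]
E
```

```text
[ 0.1   -0.014  0.551 -0.085  0.377 -0.05   0.098] 7 0.05141579556925885 [-0. -0. 90.]
-0.06 0 24
0.13 [ 0.694  0.39  -0.628  2.311  3.131  0.488  1.843]
0.13 [ 0.648  0.378 -0.569  2.311  3.174  0.489  1.789]
0.13 [ 0.753  0.408 -0.703  2.312  3.073  0.49   1.918]
-0.06 1 21
0.13 [ 0.69   0.389 -0.622  2.311  3.136  0.488 -1.304]
0.13 [ 0.592  0.366 -0.501  2.312  3.221  0.491 -1.413]
0.12 [ 0.892  0.467 -0.889  2.316  2.911  0.508 -1.016]
0 0 22
0.1 [ 0.251  0.324 -0.242  2.337  3.157  0.52   1.653]
0.1 [ 0.124  0.317 -0.091  2.337  3.234  0.523  1.553]
0.1 [0.025 0.316 0.025 2.338 3.291 0.529 1.479]
0 1 24
0.1 [ 0.278  0.326 -0.273  2.337  3.14   0.52  -1.468]
0.1 [ 0.278  0.326 -0.274  2.337  3.14   0.52  -1.467]
0.1 [ 0.308  0.329 -0.309  2.337  3.121  0.52  -1.443]
0.06 0 24
0.1 [-0.247  0.32   0.19   2.339  3.152  0.523  1.495]
0.1 [-0.188  0.317  0.121  2.339  3.116  0.524  1.541]
0.1 [-0.174  0.316  0.104  2.339  3.108  0.524  1.551]
0.06 1 18
0.1 [-0.248  0.32   0.192  2.339  3.152  0.523 -1.647]
0.1 [-0.119  0.315  0.039  2.34   3.076  0.525 -1.549]
0.1 [-0.082  0.315 -0.004  2.34   3.054  0.526 -1.521]
```

```bash
sed -i 's/^    return np.stack.*/    return np.stack([[0,0,1],o[0][:,1],o[2][:,0],o[2][:,1],o[2][:,2],o[3][:,0],o[3][:,1],o[3][:,2],o[5][:,0],o[5][:,1],o[5][:,2]],1)/' kin.py
python3 - <<'E'
from kin import *
np.set_printoptions(precision=3,suppress=True)
print(V,rk,sv,np.abs(A@V-b).reshape(-1,3))
for q,p in D: print(chain(q)[-1].as_matrix()[:,2])
E
```

```text
[ 0.288 -0.031  0.005 -0.016  0.537  0.001 -0.016  0.475  0.004  0.001
  0.145] 10 [5.206 5.014 4.419 1.433 1.362 0.939 0.49  0.357 0.213 0.176 0.   ] [[0.001 0.    0.   ]
 [0.    0.001 0.001]
 [0.001 0.    0.   ]
 [0.002 0.001 0.001]
 [0.    0.001 0.001]
 [0.001 0.002 0.   ]
 [0.    0.    0.   ]]
[-0.001  0.002 -1.   ]
[ 0.    -0.003 -1.   ]
[ 0.495  0.039 -0.868]
[ 0.499  0.044 -0.866]
[ 0.502  0.039 -0.864]
[ 0.664  0.035 -0.747]
[ 0.086  0.004 -0.996]
```

Run:
```python
from kin import *
np.set_printoptions(precision=3,suppress=True)
rng=np.random.default_rng(0)
q0=pose()[0]["joints"];print(q0)
for y in (-.05,0.05):
  for nm,hk in (("hang",(0,y,.005)),("pre",(-.07,y,.05))):
   for lean in (7,12):
    p,r=hangtcp(rail(hk),lean); S=[]
    for k in range(30):
        q,e,a=ik(p,r,rng.uniform(LO,HI),.002)
        if e<.003 and a<1: S.append((np.min(np.minimum(q-LO,HI-q)),q))
    S.sort(key=lambda t:-t[0]); print(y,nm,lean,p,len(S)); [print(m.round(2),q) for m,q in S[:2]]
```

```text
[ 0.477  0.289 -1.28   1.928  0.378  1.089 -2.479]
-0.05 hang 7 [ 0.468 -0.071  0.24 ] 15
0.04 [ 1.012  0.746 -1.164  2.401  2.662  0.783  2.521]
0.02 [ 0.604  0.499 -0.654  2.425  2.964  0.72   1.981]
-0.05 hang 12 [ 0.466 -0.071  0.254] 18
0.06 [ 1.092  0.754 -1.282  2.379  2.428  0.714  2.735]
0.06 [ 0.983  0.622 -1.118  2.385  2.563  0.635  2.505]
-0.05 pre 7 [ 0.398 -0.073  0.285] 0
-0.05 pre 12 [ 0.396 -0.073  0.299] 0
0.05 hang 7 [0.464 0.029 0.24 ] 10
0.01 [ 0.642  0.655 -1.051  2.426  2.517  0.938  2.355]
0.01 [ 0.56   0.597 -0.947  2.431  2.553  0.903  2.262]
0.05 hang 12 [0.463 0.029 0.254] 15
0.04 [ 0.732  0.638 -1.161  2.403  2.348  0.842  2.507]
0.03 [ 0.693  0.602 -1.108  2.405  2.37   0.815  2.457]
0.05 pre 7 [0.394 0.027 0.285] 0
0.05 pre 12 [0.393 0.027 0.299] 0
```

```bash
cat > plan.py <<'E'
from kin import *
np.set_printoptions(precision=3,suppress=True)
rng=np.random.default_rng(1)
def best(y,x,z,lean,seeds,w):
    p,r=hangtcp(rail((x,y,z)),lean); S=[]
    for s in seeds:
        q,e,a=ik(p,r,s,w)
        S.append((e*1000+a*2 - 20*min(.08,np.min(np.minimum(q-LO,HI-q)[2:])),q,e,a))
    S.sort(key=lambda t:t[0]); return S[0]
for y in (-.09,-.07,-.05):
    q=best(y,0,.005,7,[rng.uniform(LO,HI) for _ in range(30)],.002)[1]
    for x,z,l in ((0,.005,7),(0,.035,7),(0,.035,10),(-.035,.035,10),(-.035,.035,15),(-.035,.035,20),(-.04,.1,15),(-.08,.1,15),(-.08,.14,25)):
        c,q,e,a=best(y,x,z,l,[q],.01); print(y,x,z,l,q,round(e*1000,1),round(a,2))
E
python3 plan.py
```

```text
-0.09 0 0.005 7 [ 1.216  0.912 -1.324  2.371  2.579  0.761  2.811] 0.0 0.0
-0.09 0 0.035 7 [ 1.251  0.832 -1.369  2.362  2.513  0.697  2.81 ] 0.0 0.0
-0.09 0 0.035 10 [ 1.251  0.762 -1.359  2.35   2.424  0.625  2.831] 0.0 0.0
-0.09 -0.035 0.035 10 [ 1.328  0.749 -1.408  2.419  2.447  0.632  2.807] 0.0 0.0
-0.09 -0.035 0.035 15 [ 1.326  0.615 -1.379  2.392  2.301  0.489  2.846] 0.0 0.0
-0.09 -0.035 0.035 20 [ 1.283  0.456 -1.29   2.36   2.138  0.316  2.908] 0.0 0.0
-0.09 -0.04 0.1 15 [ 1.457  0.324 -1.41   2.352  2.374  0.197  2.632] 0.0 0.0
-0.09 -0.08 0.1 15 [ 1.58   0.167 -1.402  2.426  3.481  0.17   1.5  ] 0.0 0.01
-0.09 -0.08 0.14 25 [ 0.643 -0.094 -0.439  2.396  4.51   0.17   0.335] 16.4 10.06
-0.07 0 0.005 7 [ 1.094  0.787 -1.205  2.389  2.662  0.753  2.595] 0.0 0.0
-0.07 0 0.035 7 [ 1.133  0.703 -1.249  2.38   2.61   0.679  2.586] 0.0 0.0
-0.07 0 0.035 10 [ 1.13   0.637 -1.237  2.367  2.533  0.597  2.602] 0.0 0.0
-0.07 -0.035 0.035 10 [ 1.208  0.618 -1.291  2.437  2.565  0.609  2.569] 0.0 0.0
-0.07 -0.035 0.035 15 [ 1.199  0.497 -1.257  2.41   2.447  0.453  2.595] 0.0 0.0
-0.0
[... 319 characters left out ...]
 0 0.005 7 [ 1.048  0.791 -1.217  2.4    2.624  0.802  2.596] 0.0 0.0
-0.05 0 0.035 7 [ 1.088  0.706 -1.262  2.39   2.567  0.727  2.591] 0.0 0.0
-0.05 0 0.035 10 [ 1.089  0.642 -1.254  2.378  2.487  0.645  2.611] 0.0 0.0
-0.05 -0.035 0.035 10 [ 1.219  0.724 -1.41   2.44   2.403  0.713  2.749] 1.8 0.3
-0.05 -0.035 0.035 15 [ 1.233  0.606 -1.401  2.417  2.256  0.578  2.799] 0.0 0.0
-0.05 -0.035 0.035 20 [ 1.216  0.464 -1.342  2.383  2.074  0.411  2.889] 0.0 0.0
-0.05 -0.04 0.1 15 [ 1.365  0.272 -1.41   2.376  2.337  0.244  2.566] 0.0 0.0
-0.05 -0.08 0.1 15 [ 1.495  0.097 -1.41   2.44   3.34   0.17   1.527] 4.6 0.7
-0.05 -0.08 0.14 25 [ 0.928 -0.126 -0.79   2.398  4.51   0.17   0.254] 15.5 9.57
```

```bash
cat > plan2.py <<'E'
from kin import *
np.set_printoptions(precision=3,suppress=True)
rng=np.random.default_rng(1)
def best(A,y,x,z,lean,seeds,w):
    p,r=hangtcp(rail((x,y,z)),lean,A=A); S=[]
    for s in seeds:
        q,e,a=ik(p,r,s,w)
        S.append((e*1000+a*2 - 20*min(.15,np.min(np.minimum(q-LO,HI-q)[2:])),q,e,a))
    S.sort(key=lambda t:t[0]); return S
for A_ in (55,50,45,40):
  for y in (-.06,.06):
    S=best(A_,y,0,.005,7,[rng.uniform(LO,HI) for _ in range(24)],.002)
    S=[s for s in S if s[2]<.003 and s[3]<1]
    neg=[s for s in S if s[1][4]<1.3]; pos=[s for s in S if s[1][4]>=1.3]
    print(A_,y,len(neg),neg[0][1] if neg else '',len(pos),pos[0][1] if pos else '')
E
python3 plan2.py
```

```text
55 -0.06 0  14 [ 0.869  0.512 -0.953  2.324  2.515  0.451  2.471]
55 0.06 0  9 [ 0.138  0.364 -0.467  2.373  2.472  0.505  2.119]
50 -0.06 0  11 [ 0.893  0.502 -0.995  2.272  2.175  0.371  2.793]
50 0.06 0  14 [ 0.2    0.348 -0.525  2.319  2.224  0.388  2.376]
45 -0.06 0  18 [ 1.126  0.772 -1.388  2.205  1.718  0.665 -2.894]
45 0.06 0  8 [-0.149  0.295 -0.121  2.288  2.073  0.193  2.471]
40 -0.06 11 [ 0.538  0.359 -0.581  2.175  1.09   0.17  -2.53 ] 3 [ 0.85   0.474 -0.968  2.159  1.332  0.346 -2.693]
40 0.06 9 [-0.051  0.299 -0.218  2.219  1.24   0.186 -2.96 ] 4 [-1.209  0.949  1.46   2.291  4.51   0.861 -0.228]
```

```bash
cat >> kin.py <<'E'
from scipy.spatial.transform import Slerp
def track(q,p1,r1,n=20,verbose=True):
    "continuous min-change IK along straight pose path"
    p0,r0=fk(q); sl=Slerp([0,1],R.concatenate([r0,r1])); E=0;Q=[]
    for t in np.linspace(0,1,n+1)[1:]:
        q,e,a=ik(p0+(p1-p0)*t,sl(t),q,.01); E=max(E,e*1000+a); Q.append(q)
    if verbose: print(np.round(q,2),"err",round(E,2),"margin",np.round(min(np.min(np.minimum(x-LO,HI-x)) for x in Q),3))
    return q
E
python3 - <<'E'
from kin import *
q0=pose()[0]["joints"]; s,p0,r0=pose()
m=optics.camera_model("wrist");T=np.array(m["world_to_cam"]);print("cam in tool",r0.inv().apply(-T[:3,:3].T@T[:3,3]-p0).round(3))
rg=R.from_quat([.965,.038,.259,-.009]); pl=np.array([.3624,-.2492,.3982]);pg=np.array([.3619,-.2491,.276])
print("direct");q=track(q0,pl,rg);q=track(q,pg,rg,8)
print("via");q=track(q0,np.array([.42,-.05,.45]),tool(3,5));q=track(q,np.array([.42,-.25,.45]),tool(4,5));q=track(q,pl,rg);q=track(q,pg,rg,8)
E
```

```text
cam in tool [ 0.084 -0.     0.02 ]
direct
[ 1.26  0.07 -0.71  2.19 -0.53  0.53 -0.52] err 0.0 margin 0.051
[ 1.21  0.32 -0.72  2.3  -0.51  0.18 -0.45] err 0.0 margin 0.013
via
[ 1.29  0.11 -1.34  2.03  0.13  1.   -1.64] err 0.0 margin 0.028
[ 1.45  0.29 -1.2   1.9   0.28  1.06 -1.34] err 0.0 margin 0.072
[ 1.88  0.25 -1.41  2.17 -0.09  0.49 -0.89] err 0.0 margin 0.0
[ 1.41  0.4  -0.97  2.29  0.13  0.18 -1.06] err 0.0 margin 0.01
```

Run:
```python
from kin import *
q0=pose()[0]["joints"]
rg=R.from_quat([.965,.038,.259,-.009]); pl=np.array([.3624,-.2492,.4482]);pg=np.array([.3619,-.2491,.276])
q=track(q0,pl,rg,16);q=track(q,pg,rg,8)
cmd(pl,rg)
```

```text
[ 1.12 -0.02 -0.54  2.14 -0.54  0.66 -0.55] err 0.0 margin 0.056
[ 1.15  0.31 -0.65  2.31 -0.65  0.19 -0.31] err 0.0 margin 0.024
joints [ 0.48  0.29 -1.28  1.93  0.38  1.09 -2.48] pos [0.4193 0.2241 0.4502] z [ 0.087  0.007 -0.996] t 6.72
cmd [-2.577, 15.68, -0.212] [0.048, 4.169, -0.332]
```

Call:
arm_command --rows '[[[-1, -0.1, 0.5, 0, 0, 0.1, 0], [-1, -0.25, 1.5, 0, 0, 0.4, 0], [-1, -0.4, 2.5, 0, 0, 0.7, -0.05], [-1, -0.57, 3.5, -0.05, 0, 0.95, -0.07], [-1, -0.74, 4.5, -0.06, 0, 1.2, -0.1], [-1, -0.9, 5.5, -0.07, 0, 1.45, -0.12], [-1, -1.07, 6.5, -0.09, 0, 1.7, -0.14], [-1, -1.23, 7.5, -0.1, 0, 2, -0.16], [-1, -1.4, 8.5, -0.12, 0, 2.25, -0.18], [-1, -1.56, 9.5, -0.13, 0, 2.5, -0.2], [-1, -1.73, 10.5, -0.14, 0, 2.8, -0.22], [-1, -1.9, 11.5, -0.16, 0, 3.05, -0.24], [-1, -2.06, 12.5, -0.17, 0.04, 3.3, -0.27], [-1, -2.22, 13.5, -0.18, 0.05, 3.6, -0.29], [-1, -2.4, 14.5, -0.2, 0.05, 3.85, -0.31], [-1, -2.5, 15.2, -0.21, 0.05, 4.05, -0.33], [-1, -2.577, 15.68, -0.212, 0.048, 4.169, -0.332], [-1, -2.577, 15.68, -0.212, 0.048, 4.169, -0.332], [-1, -2.577, 15.68, -0.212, 0.048, 4.169, -0.332]]]'

```text
time: 8.3
eef_pos: [0.358, -0.2531, 0.4498]
eef_rot: [-0.006, 0.965, 0.032, 0.26]
contact_force: [0.8, 0.3, -1.5]
opening: 0.0192
grip_force: 29.9
```

Run:
```python
from kin import *
rg=R.from_quat([.965,.038,.259,-.009]); pg=np.array([.3619,-.2491,.276])
cmd(pg+[0,0,.04],rg);cmd(pg,rg)
print(pose()[2].as_quat().round(4))
```

```text
joints [ 1.16 -0.02 -0.56  2.14 -0.54  0.66 -0.54] pos [ 0.358  -0.2531  0.4498] z [ 0.502  0.029 -0.864] t 8.3
cmd [-2.121, -0.146, 3.926] [0.083, -0.022, -0.095]
joints [ 1.16 -0.02 -0.56  2.14 -0.54  0.66 -0.54] pos [ 0.358  -0.2531  0.4498] z [ 0.502  0.029 -0.864] t 8.3
cmd [-2.791, -0.152, 5.079] [0.083, -0.022, -0.095]
[ 0.965   0.0321  0.2602 -0.0061]
```

Call:
arm_command --rows '[[[-1, -0.2, -0.15, 0.4, 0.08, -0.02, -0.1], [-1, -0.4, -0.15, 0.8, 0.08, -0.02, -0.1], [-1, -0.65, -0.15, 1.2, 0.08, -0.02, -0.1], [-1, -0.86, -0.15, 1.6, 0.08, -0.02, -0.1], [-1, -1.08, -0.15, 2, 0.08, -0.02, -0.1], [-1, -1.3, -0.15, 2.4, 0.08, -0.02, -0.1], [-1, -1.5, -0.15, 2.8, 0.08, -0.02, -0.1], [-1, -1.73, -0.15, 3.2, 0.08, -0.02, -0.1], [-1, -1.73, -0.15, 3.2, 0.08, -0.02, -0.1], [-1, -1.73, -0.15, 3.2, 0.08, -0.02, -0.1]]]'

```text
time: 9.13
eef_pos: [0.3623, -0.2472, 0.3414]
eef_rot: [-0.009, 0.965, 0.04, 0.259]
contact_force: [1.0, -0.4, -0.5]
opening: 0.0188
grip_force: 29.9
```

Run:
```python
from kin import *
rg=R.from_quat([.965,.038,.259,-.009]); pg=np.array([.3619,-.2491,.276])
cmd(pg,rg)
cv2.imwrite("pics/w4.png",optics.camera("wrist"))
```

```text
joints [ 1.13  0.16 -0.6   2.26 -0.6   0.38 -0.41] pos [ 0.3623 -0.2472  0.3414] z [ 0.499  0.039 -0.865] t 9.13
cmd [-1.108, 0.056, 1.876] [-0.02, -0.004, 0.043]
```

View pics/w4.png

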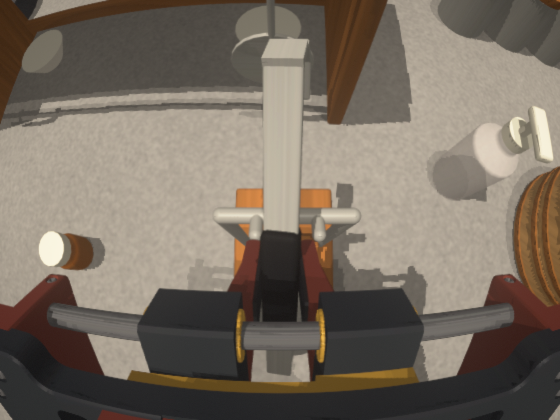

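The ladle is held, but it has pitched in the grip. The hook's rear edge is now at row 65 and its front edge at row 41, where they were at rows 72 and 30 before. I'll work out the slip angle from those edges.

Run:
```python
from kin import *
s,p,r=pose(); g=p+r.apply([0,0,ctrl.tcp_to_grasp])
def pts(phi,roll=0):
    # ladle orientation in tool: phi = angle such that lean = phi-beta
    L=tool(4.4,30).inv()*R.from_euler('z',4.4,degrees=True)*R.from_euler('y',phi-30,degrees=True)
    L=r*R.from_euler('z',0)*L
    return [np.round(proj("wrist",g+L.apply(v)),0) for v in ([-.002,.008,.117],[-.002,-.008,.117],[.028,.008,.117],[.028,-.008,.117],[-.007,0,.033])]
for phi in (60,65,70,75,80): print(phi,[list(map(float,x)) for x in pts(phi)])
print("w4 seen: (264,63)(304,67)(268,40)(308,42) grip top (280,232); w3 seen: (255,72)(306,72)(256,30)(305,30) grip top(280,240)")
q=s["joints"]; pg=np.array([.3619,-.2491,.276])
for A_ in (68,70,72,74):
    rr=tool(4.4,A_-35); print(A_); track(q,grasp2tcp(pg+tool(4.4,30).apply([0,0,.1633]),rr),rr,10)
```

```text
60 [[248.0, 40.0], [312.0, 40.0], [256.0, 12.0], [305.0, 12.0], [280.0, 251.0]]
65 [[251.0, 29.0], [309.0, 29.0], [258.0, 13.0], [302.0, 13.0], [280.0, 245.0]]
70 [[254.0, 23.0], [306.0, 23.0], [260.0, 16.0], [301.0, 16.0], [280.0, 239.0]]
75 [[256.0, 21.0], [304.0, 21.0], [261.0, 20.0], [299.0, 20.0], [280.0, 233.0]]
80 [[258.0, 22.0], [302.0, 22.0], [262.0, 26.0], [298.0, 26.0], [280.0, 228.0]]
w4 seen: (264,63)(304,67)(268,40)(308,42) grip top (280,232); w3 seen: (255,72)(306,72)(256,30)(305,30) grip top(280,240)
68
[ 1.2   0.32 -0.68  2.33 -1.01  0.17  0.07] err 0.01 margin 0.0
70
[ 1.23  0.33 -0.7   2.35 -1.3   0.17  0.38] err 0.0 margin 0.0
72
[ 1.31  0.36 -0.77  2.36 -1.37  0.17  0.47] err 2.66 margin 0.0
74
[ 1.39  0.38 -0.84  2.36 -1.37  0.17  0.51] err 6.19 margin 0.0
```

Run:
```python
from kin import *
s,p,r=pose(); m=optics.camera_model("wrist")
def locate(u1,u2,v):
    o,a=ray("wrist",(u1,v),m);_,b=ray("wrist",(u2,v),m)
    ang=np.arccos(a@b); d=(a+b);d/=np.linalg.norm(d)
    P=o+d*.008/np.tan(ang/2); t=r.inv().apply(P-p)-[0,0,ctrl.tcp_to_grasp]; return t
for nm,L in (("w3",((255,306,72),(256,305,30))),("w4",((264,304,65),(268,308,41)))):
    for e in L:
        t=locate(*e); print(nm,np.round(t*1000,1),"len",round(1000*np.hypot(t[0],t[2]),1),"ang from -z",round(np.degrees(np.arctan2(t[0],-t[2])),1))
```

```text
w3 [ 94.    0.1 -38.5] len 101.6 ang from -z 67.7
w3 [ 1.088e+02  1.000e-01 -3.430e+01] len 114.1 ang from -z 72.5
w4 [99.7  1.5 -9.7] len 100.1 ang from -z 84.5
w4 [109.7   3.2  -9.7] len 110.2 ang from -z 84.9
```

Run:
```python
from kin import *
np.set_printoptions(precision=3,suppress=True)
q0=pose()[0]["joints"]
def mg(q): return np.round(np.min(np.minimum(q-LO,HI-q)),3)
for yaw in (2,-10,14):
  for y in (-.08,0,.08):
    # tool down first above, then tilt at the hang location
    q=track(q0,np.array([.36,-.25,.42]),tool(4.4,10),10,False)
    hk=rail((-.05,y,.10)); p,r=hangtcp(hk,34,yaw,44); q=track(q,p,r,20,False); 
    for x,z,l in ((-.05,.045,14),(0,.045,14),(0,.005,14),(0,.005,9)):
        p,r=hangtcp(rail((x,y,z)),l,yaw,44); 
        p0,r0=fk(q); q=track(q,p,r,6,False); e=np.linalg.norm(fk(q)[0]-p)*1000;a=np.degrees((r.inv()*fk(q)[1]).magnitude())
        print(yaw,y,(x,z,l),q,mg(q),round(e,1),round(a,1))
```

```text
2 -0.08 (-0.05, 0.045, 14) [ 0.651  0.192 -0.593  2.222  0.177  0.242 -1.602] 0.072 0.0 0.0
2 -0.08 (0, 0.045, 14) [ 0.534  0.261 -0.505  2.126  0.262  0.271 -1.694] 0.101 0.0 0.0
2 -0.08 (0, 0.005, 14) [ 0.424  0.315 -0.389  2.163  0.343  0.174 -1.774] 0.004 0.0 0.0
2 -0.08 (0, 0.005, 9) [ 0.691  0.384 -0.704  2.191  1.38   0.17  -2.759] 0.0 0.0 0.0
2 0 (-0.05, 0.045, 14) [ 0.418  0.16  -0.558  2.256  0.505  0.256 -2.106] 0.086 0.0 0.0
2 0 (0, 0.045, 14) [ 0.366  0.24  -0.518  2.156  0.562  0.292 -2.144] 0.122 0.0 0.0
2 0 (0, 0.005, 14) [ 0.207  0.29  -0.349  2.196  0.738  0.196 -2.331] 0.026 0.0 0.0
2 0 (0, 0.005, 9) [ 0.295  0.314 -0.453  2.227  1.384  0.17  -2.96 ] 0.0 1.6 1.1
2 0.08 (-0.05, 0.045, 14) [ 0.256  0.167 -0.609  2.253  0.796  0.335 -2.563] 0.165 0.0 0.0
2 0.08 (0, 0.045, 14) [ 0.246  0.252 -0.592  2.151  0.817  0.372 -2.54 ] 0.202 0.0 0.0
2 0.08 (0, 0.005, 14) [ 0.133  0.307 -0.476  2.19   1.044  0.307 -2.776] 0.137 0.0 0.0
2 0.08 (0, 0.005, 9) [-0.231  0.282 -0.069  2.239  1.187  0.17  -2.96 ] 0.0 3.2 2.2
-10 -0.08 (-0.05, 0.045, 14) [ 0.43   0.167 -0.467  2.241  0.
[... 1347 characters left out ...]
0.0 0.0
14 0 (-0.05, 0.045, 14) [ 0.673  0.203 -0.723  2.227  0.061  0.25  -1.387] 0.08 0.0 0.0
14 0 (0, 0.045, 14) [ 0.545  0.272 -0.618  2.13   0.152  0.278 -1.476] 0.108 0.0 0.0
14 0 (0, 0.005, 14) [ 0.446  0.326 -0.515  2.166  0.22   0.181 -1.537] 0.011 0.0 0.0
14 0 (0, 0.005, 9) [ 0.728  0.42  -0.851  2.191  1.255  0.17  -2.507] 0.0 0.0 0.0
14 0.08 (-0.05, 0.045, 14) [ 0.404  0.177 -0.652  2.246  0.381  0.246 -1.885] 0.076 0.0 0.0
14 0.08 (0, 0.045, 14) [ 0.346  0.256 -0.596  2.146  0.443  0.281 -1.919] 0.111 0.0 0.0
14 0.08 (0, 0.005, 14) [ 0.191  0.304 -0.433  2.185  0.575  0.182 -2.057] 0.012 0.0 0.0
14 0.08 (0, 0.005, 9) [ 0.369  0.352 -0.642  2.219  1.485  0.17  -2.933] 0.0 0.0 0.0
```

Run:
```python
from kin import *
s,p,r=pose(); g=p+r.apply([0,0,.1633]); rr=tool(4.4,8); print(g)
pp=grasp2tcp(g+[0,0,.08],rr); track(s["joints"],pp,rr,12); cmd(pp,rr)
```

```text
[ 0.4444143  -0.2413605   0.20080878]
[ 0.85  0.13 -0.47  1.96 -0.    0.94 -1.11] err 0.0 margin 0.2
joints [ 1.13  0.16 -0.6   2.26 -0.6   0.38 -0.41] pos [ 0.3627 -0.2476  0.3421] z [ 0.5    0.038 -0.865] t 9.18
cmd [3.389, 0.029, -1.906] [0.019, -3.688, 0.068]
```

Call:
arm_command --rows '[[[-1, 0.3, 0, -0.4, 0, 0, 0], [-1, 0.6, 0, -0.8, 0, -0.2, 0], [-1, 0.9, 0, -1.1, 0, -0.5, 0], [-1, 1.2, 0, -1.35, 0, -0.8, 0], [-1, 1.5, 0, -1.5, 0, -1.2, 0], [-1, 1.8, 0, -1.6, 0, -1.6, 0], [-1, 2.1, 0, -1.7, 0, -2, 0], [-1, 2.4, 0, -1.75, 0, -2.4, 0.05], [-1, 2.7, 0, -1.8, 0, -2.8, 0.05], [-1, 3, 0, -1.85, 0, -3.2, 0.06], [-1, 3.2, 0.03, -1.9, 0.02, -3.5, 0.07], [-1, 3.39, 0.03, -1.9, 0.02, -3.69, 0.07], [-1, 3.39, 0.03, -1.9, 0.02, -3.69, 0.07]]]' --squeeze 40

```text
time: 10.27
eef_pos: [0.4231, -0.2432, 0.444]
eef_rot: [-0.002, 0.997, 0.038, 0.071]
contact_force: [0.7, -0.3, -0.3]
opening: 0.0189
grip_force: 39.9
```

Call:
arm_command --rows '[[[-1, 0, 0, 0, 0, 0, 0], [-1, 0, 0, 0, 0, 0, 0], [-1, 0, 0, 0, 0, 0, 0], [-1, 0, 0, 0, 0, 0, 0]]]' --squeeze 8

```text
time: 10.6
eef_pos: [0.4214, -0.2438, 0.442]
eef_rot: [-0.003, 0.997, 0.038, 0.07]
contact_force: [-0.2, 0.6, -1.2]
opening: 0.0177
grip_force: 8.0
```

Run:
```python
from kin import *
cv2.imwrite("pics/w5.png",optics.camera("wrist")); print(pose()[0]["grip_force"],pose()[0]["joints"].round(2))
```

```text
7.999923527240753 [ 0.89  0.14 -0.52  1.96  0.01  0.94 -1.11]
```

View pics/w5.png

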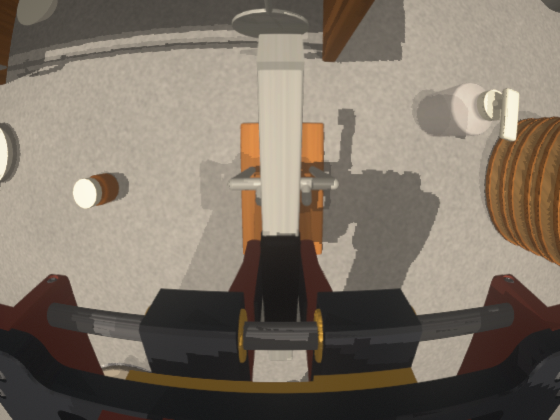

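The w5 view shows the ladle still gripped, hook patch edges at rows 68 and 35, grip top at row 240. I'll loosen further while tracking the grip-top row by script.

```bash
cat > meas.py <<'E'
from kin import *
def gt(im):
    c=im[190:290,276:285].astype(float).mean((1,2)); i=np.argmin(np.diff(c)[:])
    # subrow half-level crossing
    k=np.where(c<(np.median(c[:20])+c[70:80].mean())/2)[0][0]; return 190+k
def strip(im,v):
    g=cv2.GaussianBlur(im,(3,3),0)[v].astype(float).mean(1); d=np.gradient(g)
    l=240+np.argmax(d[240:275]); r=285+np.argmin(d[285:325]); return l,r
E
python3 - <<'E'
from meas import *
for n in ("w2","w3","w4","w5"):
    im=cv2.imread(f"pics/{n}.png"); print(n,gt(im),[strip(im,v) for v in (90,120,150,170)])
s,p,r=pose(); m=optics.camera_model("wrist")
def locate(u1,u2,v):
    o,a=ray("wrist",(u1,v),m);_,b=ray("wrist",(u2,v),m)
    ang=np.arccos(a@b); d=(a+b);d/=np.linalg.norm(d)
    P=o+d*.008/np.tan(ang/2); t=r.inv().apply(P-p)-[0,0,ctrl.tcp_to_grasp]; return t
for e in ((258,303,68),(260,302,35)):
    t=locate(*e); print(np.round(t*1000,1),np.degrees(np.arctan2(t[0],-t[2])).round(1))
E
```

```text
w2 241 [(np.int64(250), np.int64(309)), (np.int64(251), np.int64(307)), (np.int64(240), np.int64(305)), (np.int64(262), np.int64(304))]
w3 239 [(np.int64(253), np.int64(304)), (np.int64(255), np.int64(319)), (np.int64(242), np.int64(300)), (np.int64(243), np.int64(299))]
w4 231 [(np.int64(263), np.int64(302)), (np.int64(264), np.int64(301)), (np.int64(264), np.int64(299)), (np.int64(264), np.int64(299))]
w5 235 [(np.int64(259), np.int64(301)), (np.int64(259), np.int64(300)), (np.int64(260), np.int64(300)), (np.int64(260), np.int64(300))]
[ 97.1   0.1 -24.7] 75.7
[111.2   0.3 -16.2] 81.7
```

Call:
arm_command --rows '[[[-1, 0, 0, 0, 0, 0, 0], [-1, 0, 0, 0, 0, 0, 0], [-1, 0, 0, 0, 0, 0, 0], [-1, 0, 0, 0, 0, 0, 0]]]' --squeeze 5

```text
time: 10.98
eef_pos: [0.4219, -0.2437, 0.442]
eef_rot: [-0.003, 0.997, 0.038, 0.07]
contact_force: [-0.4, 1.1, -1.0]
opening: 0.018
grip_force: 5.0
```

Run:
```python
from meas import *
im=optics.camera("wrist");cv2.imwrite("pics/w6.png",im); print(gt(im),[strip(im,v) for v in (90,120,150,170)],pose()[0]["contact_force"])
```

```text
235 [(np.int64(259), np.int64(301)), (np.int64(259), np.int64(300)), (np.int64(260), np.int64(300)), (np.int64(260), np.int64(300))] [ 0.45960522 -0.33643439 -1.33176639]
```

Call:
arm_command --rows '[[[-1, 0, 0, 0, 0, 0, 0], [-1, 0, 0, 0, 0, 0, 0], [-1, 0.2, 0, 0, 0, 0, 0], [-1, 0.6, 0, 0, 0, 0, 0], [-1, 1.2, 0, 0, 0, 0, 0], [-1, 1.2, 0, 0, 0, 0, 0], [-1, 1.2, 0, 0, 0, 0, 0], [-1, 1.2, 0, 0, 0, 0, 0]]]' --squeeze 3

```text
time: 11.7
eef_pos: [0.4581, -0.241, 0.4477]
eef_rot: [-0.002, 0.997, 0.038, 0.07]
contact_force: [0.5, 0.2, 3.1]
opening: 0.0188
grip_force: 3.0
```

Run:
```python
from meas import *
im=optics.camera("wrist");cv2.imwrite("pics/w7.png",im); print(gt(im),[strip(im,v) for v in (90,120,150,170)],pose()[0]["contact_force"],pose()[1])
```

```text
247 [(np.int64(252), np.int64(318)), (np.int64(254), np.int64(312)), (np.int64(256), np.int64(310)), (np.int64(256), np.int64(308))] [0.88804645 0.17184294 4.33729025] [ 0.45777049 -0.24104959  0.44763331]
```

Call:
arm_command --rows '[[[-1, -0.1, 0, 0, 0, 0, 0], [-1, -0.3, 0, 0, 0, 0, 0], [-1, -0.5, 0, 0, 0, 0, 0], [-1, -0.8, 0, 0, 0, 0, 0], [-1, -1, 0, 0, 0, 0, 0], [-1, -1.1, 0, 0, 0, 0, 0], [-1, -1.1, 0, 0, 0, 0, 0], [-1, -0.9, 0, 0, 0, 0, 0], [-1, -0.5, 0, 0, 0, 0, 0], [-1, 0, 0, 0, 0, 0, 0], [-1, 0, 0, 0, 0, 0, 0], [-1, 0, 0, 0, 0, 0, 0], [-1, 0, 0, 0, 0, 0, 0]]]'

```text
time: 12.83
eef_pos: [0.4577, -0.2406, 0.4464]
eef_rot: [-0.003, 0.997, 0.038, 0.069]
contact_force: [-0.4, -0.4, -0.9]
opening: 0.0179
grip_force: 3.0
```

```bash
cat >> meas.py <<'E'
def model(phi,v,dg=0.):
    "handle width at row v and grip-top row for pitch phi (tool frame), grasp offset dg along handle"
    s,p,r=pose(); m=optics.camera_model("wrist"); g=p+r.apply([0,0,ctrl.tcp_to_grasp])
    L=r*R.from_euler('y',90+0,degrees=True)  # placeholder
    a=np.radians(phi); ez=np.array([np.sin(a),0,-np.cos(a)]); ex=np.array([np.cos(a),0,np.sin(a)]); ey=np.array([0,-1.,0])
    P=lambda x,y,z: proj("wrist",g+r.apply(ex*x+ey*y+ez*(z+dg)),m)
    zs=np.linspace(.034,.115,60); rows=np.array([P(-.002,0,z)[1] for z in zs]); z=np.interp(-v,-rows,zs)
    return round(abs(P(-.002,.008,z)[0]-P(-.002,-.008,z)[0]),1), round(P(-.007,0,.033)[1],1)
E
python3 - <<'E'
from meas import *
im=optics.camera("wrist");cv2.imwrite("pics/w8.png",im); print(gt(im),[strip(im,v) for v in (60,90,120,150,170)],pose()[0]["contact_force"],pose()[1])
for ph in (40,45,50,55,60,65,70,75): print(ph,model(ph,90),model(ph,150))
E
```

```text
260 [(np.int64(264), np.int64(323)), (np.int64(241), np.int64(319)), (np.int64(240), np.int64(322)), (np.int64(240), np.int64(322)), (np.int64(240), np.int64(322))] [-0.81781859  0.13046769 -1.48082946] [ 0.45736813 -0.24081978  0.44645483]
40 (np.float64(94.5), np.float64(279.9)) (np.float64(94.5), np.float64(279.9))
45 (np.float64(86.6), np.float64(272.6)) (np.float64(78.8), np.float64(272.6))
50 (np.float64(78.3), np.float64(265.4)) (np.float64(65.1), np.float64(265.4))
55 (np.float64(66.8), np.float64(258.4)) (np.float64(56.9), np.float64(258.4))
60 (np.float64(58.9), np.float64(251.6)) (np.float64(51.4), np.float64(251.6))
65 (np.float64(53.2), np.float64(245.2)) (np.float64(47.5), np.float64(245.2))
70 (np.float64(48.8), np.float64(239.2)) (np.float64(44.4), np.float64(239.2))
75 (np.float64(45.3), np.float64(233.6)) (np.float64(42.0), np.float64(233.6))
```

Call:
arm_command --rows '[[[-1, -0.3, 0, 0, 0, -0.3, 0], [-1, -0.6, 0, 0, 0, -0.6, 0], [-1, -0.8, 0, 0, 0, -0.8, 0], [-1, -1, 0, 0, 0, -0.8, 0], [-1, -1.1, 0, 0, 0, -0.8, 0], [-1, -1.1, 0, 0, 0, -0.8, 0], [-1, -0.8, 0, 0, 0, -0.8, 0], [-1, -0.4, 0, 0, 0, -0.8, 0], [-1, 0, 0, 0, 0, -0.8, 0], [-1, 0, 0, 0, 0, -0.8, 0], [-1, 0, 0, 0, 0, -0.8, 0], [-1, 0, 0, 0, 0, -0.8, 0]]]'

```text
time: 13.88
eef_pos: [0.4578, -0.2408, 0.4468]
eef_rot: [-0.001, 0.999, 0.038, 0.028]
contact_force: [1.0, -1.5, -1.3]
opening: 0.0181
grip_force: 3.0
```

Run:
```python
from meas import *
im=optics.camera("wrist");cv2.imwrite("pics/w9.png",im); print(gt(im),pose()[0]["contact_force"],pose()[1])
```

```text
251 [-0.27855475  0.22981283 -1.18287178] [ 0.45755318 -0.24095083  0.44684338]
```

Call:
arm_command --rows '[[[-1, -0.05, 0, 0, 0, 0, 0], [-1, -0.15, 0, 0, 0, 0, 0], [-1, -0.3, 0, 0, 0, 0, 0], [-1, -0.45, 0, 0, 0, 0, 0], [-1, -0.6, 0, 0, 0, 0, 0], [-1, -0.75, 0, 0, 0, 0, 0], [-1, -0.9, 0, 0, 0, 0, 0], [-1, -1.0, 0, 0, 0, 0, 0], [-1, -1.05, 0, 0, 0, 0, 0], [-1, -1.05, 0, 0, 0, 0, 0], [-1, -0.9, 0, 0, 0, 0, 0], [-1, -0.55, 0, 0, 0, 0, 0], [-1, 0, 0, 0, 0, 0, 0], [-1, 0, 0, 0, 0, 0, 0], [-1, 0, 0, 0, 0, 0, 0]]]'

```text
time: 15.18
eef_pos: [0.4587, -0.2405, 0.4469]
eef_rot: [-0.002, 0.999, 0.039, 0.028]
contact_force: [-0.3, -0.8, -1.2]
opening: 0.0182
grip_force: 3.0
```

Run:
```python
from meas import *
im=optics.camera("wrist");cv2.imwrite("pics/w10.png",im); print(gt(im),pose()[0]["contact_force"],pose()[1])
```

```text
232 [ 0.3954333   0.66959287 -1.36013841] [ 0.45796415 -0.24075785  0.44673075]
```

Run:
```python
from meas import *
for n in ("w7","w8","w9","w10"):
    im=cv2.imread(f"pics/{n}.png"); g=cv2.GaussianBlur(im,(3,3),0)
    print(n,gt(im))
    for v in (60,90,120,150,180):
        e=np.abs(np.gradient(g[v].astype(float).mean(1))); pk=[u for u in range(200,360) if e[u]>8 and e[u]==e[max(0,u-4):u+5].max()]; print("  ",v,pk)
```

```text
w7 247
   60 [232, 256, 322]
   90 []
   120 [316, 348]
   150 [310, 313, 345, 358]
   180 [241, 257, 308]
w8 260
   60 [232, 310, 323]
   90 []
   120 [238, 322]
   150 [238, 322, 350]
   180 [238, 322]
w9 251
   60 [336, 351]
   90 []
   120 [323, 350]
   150 [232, 328]
   180 [230, 330]
w10 232
   60 [325, 337, 350, 359]
   90 []
   120 [322, 350]
   150 [328]
   180 [229, 331]
```

View pics/w10.png

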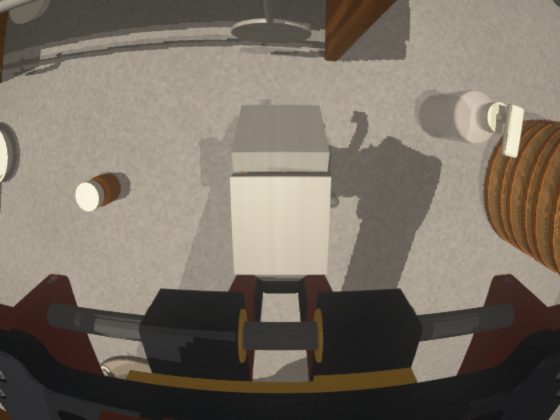

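```bash
cat >> meas.py <<'E'
def locate(u1,u2,v):
    s,p,r=pose(); m=optics.camera_model("wrist")
    o,a=ray("wrist",(u1,v),m);_,b=ray("wrist",(u2,v),m)
    ang=np.arccos(a@b); d=(a+b);d/=np.linalg.norm(d)
    P=o+d*.008/np.tan(ang/2); t=r.inv().apply(P-p)-[0,0,ctrl.tcp_to_grasp]; return np.round(t*1000,1),round(np.degrees(np.arctan2(t[0],-t[2])),1)
E
python3 - <<'E'
from meas import *
for e in ((231,331,176),(232,330,150),(238,323,106),(234,327,270)): print(e,*locate(*e))
print(pose()[0]["time"])
E
```

```text
(231, 331, 176) [ 72.8   0.  -92.5] 38.2
(232, 330, 150) [ 76.7   0.  -90.5] 40.3
(238, 323, 106) [ 83.8  -0.  -81.1] 45.9
(234, 327, 270) [ 56.7  -0.  -94.2] 31.1
15.2333
```

The w10 view shows the hook end near the camera: its top edge spans (231–331) at row 174 and runs up to row 105. So the ladle has pivoted to phi ≈ 37°, which is nearly the angle I wanted. I'll fix the grip firmly and plan the hang.

Run:
```python
from meas import *
q=pose()[0]["joints"]; A_=38
for x,y,z,l in ((-.07,0,.09,30),(-.05,0,.045,16),(0,0,.045,14),(0,0,.005,12),(0,0,.005,8)):
    p,r=hangtcp(rail((x,y,z)),l,A=A_); print((x,y,z,l),p.round(3)); q=track(q,p,r,10)
p,r=hangtcp(rail((-.07,0,.09)),30,A=A_); cmd(p,r)
```

```text
(-0.07, 0, 0.09, 30) [ 0.471 -0.021  0.419]
[ 0.54  0.14 -0.68  2.02  0.13  0.88 -1.74] err 0.0 margin 0.423
(-0.05, 0, 0.045, 16) [ 0.477 -0.02   0.35 ]
[ 0.47  0.2  -0.62  2.16  0.33  0.46 -1.93] err 0.0 margin 0.278
(0, 0, 0.045, 14) [ 0.525 -0.019  0.347]
[ 0.41  0.27 -0.57  2.08  0.42  0.44 -2.  ] err 0.0 margin 0.273
(0, 0, 0.005, 12) [ 0.523 -0.019  0.303]
[ 0.29  0.32 -0.45  2.14  0.58  0.31 -2.16] err 0.0 margin 0.136
(0, 0, 0.005, 8) [ 0.521 -0.019  0.295]
[ 0.17  0.31 -0.3   2.18  0.71  0.19 -2.3 ] err 0.0 margin 0.02
joints [ 0.83  0.21 -0.52  1.86  0.09  1.05 -1.22] pos [ 0.458  -0.2408  0.4467] z [ 0.055  0.005 -0.998] t 15.23
cmd [0.948, -7.283, 0.977] [-0.046, 0.805, 0.398]
```

All reachable now. Move over slowly with a firm grip.

Call:
arm_command --rows '[[[-1, 0, 0, 0, 0, 0, 0], [-1, 0, 0, 0, 0, 0, 0], [-1, 0, -0.1, 0, 0, 0, 0], [-1, 0.05, -0.4, 0, 0, 0.05, 0], [-1, 0.1, -0.8, 0.1, 0, 0.1, 0.05], [-1, 0.15, -1.3, 0.17, 0, 0.15, 0.07], [-1, 0.2, -1.8, 0.25, 0, 0.2, 0.1], [-1, 0.3, -2.4, 0.3, 0, 0.26, 0.13], [-1, 0.4, -3, 0.4, 0, 0.33, 0.16], [-1, 0.5, -3.6, 0.5, 0, 0.4, 0.2], [-1, 0.57, -4.2, 0.57, 0, 0.46, 0.23], [-1, 0.63, -4.8, 0.65, -0.03, 0.53, 0.26], [-1, 0.7, -5.4, 0.72, -0.03, 0.6, 0.3], [-1, 0.77, -5.9, 0.8, -0.03, 0.65, 0.33], [-1, 0.83, -6.4, 0.86, -0.04, 0.7, 0.35], [-1, 0.88, -6.8, 0.92, -0.04, 0.75, 0.37], [-1, 0.92, -7.1, 0.96, -0.04, 0.78, 0.39], [-1, 0.95, -7.25, 0.98, -0.05, 0.8, 0.4], [-1, 0.95, -7.28, 0.98, -0.05, 0.8, 0.4], [-1, 0.95, -7.28, 0.98, -0.05, 0.8, 0.4]]]' --squeeze 55

```text
time: 16.9
eef_pos: [0.4707, -0.0207, 0.4193]
eef_rot: [-0.001, 0.997, 0.017, 0.07]
contact_force: [0.3, 0.2, -1.9]
opening: 0.018
grip_force: 55.0
```

Run:
```python
from meas import *
p,r=hangtcp(rail((-.055,0,.045)),16,A=38); cmd(p,r)
im=optics.camera("wrist");cv2.imwrite("pics/w11.png",im)
g=cv2.GaussianBlur(im,(3,3),0).astype(float).mean(2)
for v in (120,150,170,185,200,230,260): 
    e=np.gradient(g[v]); print(v,[(u,int(e[u])) for u in range(200,360) if abs(e[u])>7 and abs(e[u])==np.abs(e[u-4:u+5]).max()])
e=np.gradient(g[:,270:290].mean(1)); print([(v,int(e[v])) for v in range(60,300) if abs(e[v])>7 and abs(e[v])==np.abs(e[v-4:v+5]).max()])
g=cv2.GaussianBlur(cv2.imread("pics/w10.png"),(3,3),0).astype(float).mean(2)
e=np.gradient(g[:,270:290].mean(1)); print("w10",[(v,int(e[v])) for v in range(60,300) if abs(e[v])>7 and abs(e[v])==np.abs(e[v-4:v+5]).max()])
```

```text
joints [ 0.54  0.14 -0.68  2.02  0.13  0.88 -1.74] pos [ 0.4707 -0.0207  0.4193] z [ 0.139  0.003 -0.99 ] t 16.9
cmd [-0.291, -0.006, 2.281] [0.014, 2.336, -0.003]
120 [(238, -8)]
150 [(231, -8), (329, 9), (353, -20)]
170 [(233, 9), (327, -27), (355, 22)]
185 [(229, 23), (330, -40)]
200 [(230, 20), (330, -40)]
230 [(222, -7), (231, 18), (328, -10)]
260 [(231, 16), (327, -7)]
[(65, 21), (78, -21), (85, 22), (104, -8), (152, 10), (176, 37), (275, -20), (280, -15), (293, 36)]
w10 [(104, -8), (152, 13), (176, 40), (275, -22), (293, 43)]
```

No slip: the edge rows are the same as in w10. Moving to the pre-hang pose in front of the rail.

Call:
arm_command --rows '[[[-1, 0, 0, 0.1, 0, 0.1, 0], [-1, -0.03, 0, 0.3, 0, 0.3, 0], [-1, -0.06, 0, 0.5, 0, 0.5, 0], [-1, -0.1, 0, 0.75, 0, 0.75, 0], [-1, -0.13, 0, 1, 0, 1, 0], [-1, -0.16, 0, 1.25, 0, 1.25, 0], [-1, -0.2, 0, 1.5, 0, 1.5, 0], [-1, -0.23, 0, 1.75, 0, 1.75, 0], [-1, -0.26, 0, 2, 0, 2, 0], [-1, -0.28, 0, 2.2, 0, 2.2, 0], [-1, -0.29, 0, 2.28, 0, 2.34, 0], [-1, -0.29, 0, 2.28, 0, 2.34, 0], [-1, -0.29, 0, 2.28, 0, 2.34, 0]]]'

```text
time: 18.03
eef_pos: [0.4718, -0.0213, 0.3503]
eef_rot: [-0.003, 0.981, 0.016, 0.191]
contact_force: [0.4, 0.4, -1.0]
opening: 0.0178
grip_force: 55.0
```

Run:
```python
from meas import *
s,p,r=pose(); m=optics.camera_model("wrist")
im=optics.camera("wrist");cv2.imwrite("pics/w12.png",im); print(s["joints"].round(2),p)
g=cv2.GaussianBlur(im,(3,3),0).astype(float).mean(2)
e=np.gradient(g[:,270:290].mean(1)); print([(v,int(e[v])) for v in range(60,300) if abs(e[v])>7 and abs(e[v])==np.abs(e[v-4:v+5]).max()])
for y in (-.12,-.09,-.07,-.05,.05,.07,.09,.12,.15):
    a,b=[np.array(proj("wrist",rail((x,y,0)),m)) for x in (-.005,.005)]; u,v=(a+b)/2
    c=int(round(u)); 
    if 0<c<560 and -60<v<480:
        lo,hi=max(0,int(v)-35),int(v)+35; pr=g[lo:hi,c-1:c+2].mean(1); gr=np.gradient(pr)
        print(y,"pred",round(u),round(v,1),"edges",[(lo+k,int(gr[k])) for k in range(2,len(gr)-2) if abs(gr[k])>6 and abs(gr[k])==np.abs(gr[max(0,k-3):k+4]).max()])
```

```text
[ 0.48  0.19 -0.62  2.18  0.33  0.45 -1.92] [ 0.47180669 -0.02127772  0.35033941]
[(104, 26), (176, 26), (275, -29), (280, -19), (293, 19)]
-0.12 pred 533 63.3 edges [(54, 38), (73, -13)]
-0.09 pred 486 51.2 edges [(41, 41), (60, -12)]
-0.07 pred 448 43.5 edges [(14, -29), (32, 36), (52, -11), (56, 11)]
-0.05 pred 404 36.8 edges [(6, -31), (25, 39), (46, -11), (50, 11)]
0.05 pred 151 37.8 edges [(7, -26), (27, 37), (38, -9), (47, -11), (51, 12)]
0.07 pred 108 44.8 edges [(15, -30), (34, 40), (45, -8), (54, -11), (58, 11)]
0.09 pred 70 52.7 edges [(43, 40), (62, -12)]
0.12 pred 24 65.0 edges [(55, 39), (74, -13)]
```

View pics/w12.png

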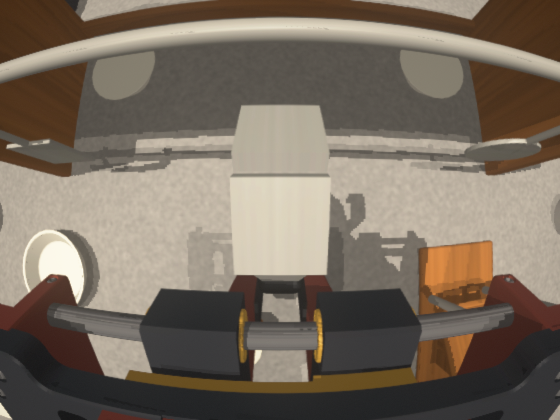

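The rail lies within about 1 px (0.5 mm) of its prediction, in rows 25–52, and the ladle is unchanged in the grip. I'm planning the hook-on with the ladle leaning 12°, sliding it on along the ladle's own axis.

Run:
```python
from meas import *
q=pose()[0]["joints"]; s,p0,r0=pose(); base=(p0,r0)
for h,l in (((-.04,0,.05),12),((.009,0,.05),12),((.009,0,.046),12),((0.001,0,.007),12),((0,0,.004),12)):
    p,r=hangtcp(rail(h),l,A=39); q=track(q,p,r,8); cmd(p,r,base);
```

```text
[ 0.43  0.19 -0.58  2.19  0.42  0.35 -2.01] err 0.0 margin 0.178
joints [ 0.48  0.19 -0.62  2.18  0.33  0.45 -1.92] pos [ 0.472  -0.0212  0.3506] z [ 0.375  0.011 -0.927] t 18.08
cmd [0.229, -0.022, 0.234] [0.017, 0.828, -0.01]
[ 0.38  0.27 -0.54  2.09  0.47  0.38 -2.05] err 0.0 margin 0.182
joints [ 0.48  0.19 -0.62  2.18  0.33  0.45 -1.92] pos [ 0.472  -0.0212  0.3506] z [ 0.375  0.011 -0.927] t 18.08
cmd [1.743, -0.024, 0.847] [0.017, 0.828, -0.01]
[ 0.37  0.27 -0.53  2.09  0.48  0.38 -2.06] err 0.0 margin 0.206
joints [ 0.48  0.19 -0.62  2.18  0.33  0.45 -1.92] pos [ 0.472  -0.0212  0.3506] z [ 0.375  0.011 -0.927] t 18.08
cmd [1.693, -0.024, 0.97] [0.017, 0.828, -0.01]
[ 0.28  0.31 -0.43  2.14  0.6   0.28 -2.18] err 0.0 margin 0.114
joints [ 0.48  0.19 -0.62  2.18  0.33  0.45 -1.92] pos [ 0.472  -0.0212  0.3506] z [ 0.375  0.011 -0.927] t 18.08
cmd [0.958, -0.025, 2.075] [0.017, 0.828, -0.01]
[ 0.27  0.32 -0.42  2.15  0.61  0.28 -2.2 ] err 0.0 margin 0.106
joints [ 0.48  0.19 -0.62  2.18  0.33  0.45 -1.92] pos [ 0.472  -0.0212  0.3506] z [ 0.375  0.011 -0.927] t 18.08
cmd [0.89, -0.026, 2.156] [0.017, 0.828, -0.01]
```

Call:
arm_command --rows '[[[-1, 0.06, 0, 0.06, 0, 0.2, 0], [-1, 0.12, 0, 0.12, 0, 0.4, 0], [-1, 0.18, -0.02, 0.18, 0.02, 0.6, 0], [-1, 0.23, -0.02, 0.23, 0.02, 0.83, 0], [-1, 0.35, -0.02, 0.28, 0.02, 0.83, 0], [-1, 0.55, -0.02, 0.37, 0.02, 0.83, 0], [-1, 0.8, -0.02, 0.47, 0.02, 0.83, 0], [-1, 1.1, -0.02, 0.59, 0.02, 0.83, 0], [-1, 1.4, -0.02, 0.71, 0.02, 0.83, 0], [-1, 1.6, -0.02, 0.79, 0.02, 0.83, 0], [-1, 1.74, -0.02, 0.85, 0.02, 0.83, 0], [-1, 1.74, -0.02, 0.85, 0.02, 0.83, 0], [-1, 1.74, -0.02, 0.85, 0.02, 0.83, 0]]]'

```text
time: 19.17
eef_pos: [0.5298, -0.0184, 0.346]
eef_rot: [-0.004, 0.972, 0.017, 0.233]
contact_force: [-0.4, -0.5, -1.8]
opening: 0.0176
grip_force: 55.0
```

Run:
```python
from meas import *
s,p0,r0=pose(); base=(p0,r0); print(s["contact_force"],s["joints"].round(2)); m=optics.camera_model("wrist")
im=optics.camera("wrist");cv2.imwrite("pics/w13.png",im)
g=cv2.GaussianBlur(im,(3,3),0).astype(float).mean(2)
e=np.gradient(g[:,270:290].mean(1)); print([(v,int(e[v])) for v in range(60,300) if abs(e[v])>7 and abs(e[v])==np.abs(e[v-4:v+5]).max()])
for y in (-.07,-.05,.05,.07):
    u,v=proj("wrist",rail((0,y,0)),m); c=int(round(u)); lo,hi=max(0,int(v)-35),int(v)+35; gr=np.gradient(g[lo:hi,c-1:c+2].mean(1))
    print(y,"pred",round(u),round(v,1),[(lo+k,int(gr[k])) for k in range(2,len(gr)-2) if abs(gr[k])>6 and abs(gr[k])==np.abs(gr[max(0,k-3):k+4]).max()])
for h in ((.009,0,.046),(.005,0,.025),(0.001,0,.007),(0,0,.004)):
    p,r=hangtcp(rail(h),12,A=39); cmd(p,r,base)
```

```text
[-0.3525434  -0.50755349 -1.76321763] [ 0.38  0.27 -0.54  2.1   0.48  0.38 -2.05]
[(61, -29), (81, 9), (104, 29), (171, -20), (177, 25), (275, -33), (293, 21)]
-0.07 pred 466 204.7 [(193, 24), (216, -12), (223, -25), (235, -26)]
-0.05 pred 421 204.8 [(192, 24), (217, -12), (224, -24), (233, 23)]
0.05 pred 141 205.2 [(193, 26), (221, 11), (225, -24), (234, 25)]
0.07 pred 95 205.1 [(193, 23), (219, -18), (228, 8), (234, -8)]
joints [ 0.38  0.27 -0.54  2.1   0.48  0.38 -2.05] pos [ 0.5298 -0.0184  0.346 ] z [ 0.453  0.017 -0.891] t 19.22
cmd [-0.047, 0.004, 0.102] [-0.007, 0.004, -0.007]
joints [ 0.38  0.27 -0.54  2.1   0.48  0.38 -2.05] pos [ 0.5298 -0.0184  0.346 ] z [ 0.453  0.017 -0.891] t 19.22
cmd [-0.483, 0.005, 0.665] [-0.007, 0.004, -0.007]
joints [ 0.38  0.27 -0.54  2.1   0.48  0.38 -2.05] pos [ 0.5298 -0.0184  0.346 ] z [ 0.453  0.017 -0.891] t 19.22
cmd [-0.874, 0.006, 1.139] [-0.007, 0.004, -0.007]
joints [ 0.38  0.27 -0.54  2.1   0.48  0.38 -2.05] pos [ 0.5298 -0.0184  0.346 ] z [ 0.453  0.017 -0.891] t 19.22
cmd [-0.949, 0.006, 1.213] [-0.007, 0.004, -0.007]
```

Rail and prediction agree. Lowering the hook.

Call:
arm_command --rows '[[[-1, -0.05, 0, 0.1, 0, 0, 0], [-1, -0.16, 0, 0.25, 0, 0, 0], [-1, -0.27, 0, 0.4, 0, 0, 0], [-1, -0.38, 0, 0.54, 0, 0, 0], [-1, -0.48, 0, 0.66, 0, 0, 0], [-1, -0.58, 0, 0.79, 0, 0, 0], [-1, -0.68, 0, 0.91, 0, 0, 0], [-1, -0.78, 0, 1.03, 0, 0, 0], [-1, -0.84, 0, 1.1, 0, 0, 0], [-1, -0.87, 0, 1.14, 0, 0, 0], [-1, -0.87, 0, 1.14, 0, 0, 0], [-1, -0.87, 0, 1.14, 0, 0, 0]]]'

```text
time: 20.22
eef_pos: [0.5266, -0.0176, 0.3078]
eef_rot: [-0.006, 0.971, 0.017, 0.24]
contact_force: [14.1, 0.9, 4.4]
opening: 0.0178
grip_force: 55.0
```

```bash
cat > look.py <<'E'
from meas import *
def edges():
    im=optics.camera("wrist"); g=cv2.GaussianBlur(im,(3,3),0).astype(float).mean(2)
    e=np.gradient(g[:,270:290].mean(1)); print("rows",[(v,int(e[v])) for v in range(60,300) if abs(e[v])>7 and abs(e[v])==np.abs(e[v-4:v+5]).max()])
    return im
E
python3 - <<'E'
from look import *
s,p0,r0=pose(); print(s["contact_force"],p0,s["joints"].round(2)); edges()
for h in ((0,0,.006),(0,0,.005),(0,0,.003),(0,0,.001)):
    p,r=hangtcp(rail(h),12,A=39); cmd(p,r,(p0,r0))
E
```

```text
[14.10407782  0.8753454   4.39900901] [ 0.52664916 -0.017649    0.30775045] [ 0.28  0.31 -0.43  2.15  0.62  0.27 -2.19]
rows [(67, 9), (101, 32), (171, 26), (270, -29), (280, -16), (293, 18)]
joints [ 0.28  0.31 -0.43  2.15  0.62  0.27 -2.19] pos [ 0.5266 -0.0176  0.3078] z [ 0.466  0.02  -0.885] t 20.27
cmd [-0.249, 0.033, 0.061] [-0.035, -0.133, -0.001]
joints [ 0.28  0.31 -0.43  2.15  0.62  0.27 -2.19] pos [ 0.5266 -0.0176  0.3078] z [ 0.466  0.02  -0.885] t 20.27
cmd [-0.265, 0.034, 0.09] [-0.035, -0.133, -0.001]
joints [ 0.28  0.31 -0.43  2.15  0.62  0.27 -2.19] pos [ 0.5266 -0.0176  0.3078] z [ 0.466  0.02  -0.885] t 20.27
cmd [-0.296, 0.034, 0.149] [-0.035, -0.133, -0.001]
joints [ 0.28  0.31 -0.43  2.15  0.62  0.27 -2.19] pos [ 0.5266 -0.0176  0.3078] z [ 0.466  0.02  -0.885] t 20.27
cmd [-0.327, 0.034, 0.208] [-0.035, -0.133, -0.001]
```

Call:
arm_command --rows '[[[-1, 0.06, 0, 0.03, 0, 0, 0], [-1, 0.12, 0, 0.06, 0, 0, 0], [-1, 0.18, 0, 0.09, 0, 0, 0], [-1, 0.24, 0, 0.12, 0, 0, 0], [-1, 0.24, 0, 0.12, 0, 0, 0], [-1, 0.24, 0, 0.12, 0, 0, 0]]]'

```text
time: 20.77
eef_pos: [0.5296, -0.0185, 0.3034]
eef_rot: [-0.004, 0.972, 0.017, 0.233]
contact_force: [-0.2, -0.5, -2.5]
opening: 0.0174
grip_force: 55.0
```

Run:
```python
from look import *
s,p0,r0=pose(); print(s["contact_force"],p0,s["joints"].round(2)); edges()
L=hangtcp(rail((0,0,.007)),12,A=39)[0]; print(p0-L)
```

```text
[-0.24419556 -0.46128895 -2.544705  ] [ 0.52959334 -0.01850297  0.30335483] [ 0.28  0.32 -0.43  2.14  0.61  0.28 -2.19]
rows [(62, 9), (104, 27), (175, 24), (274, -28), (280, -16), (293, 17)]
[ 0.00866492  0.00034081 -0.00029686]
```

Call:
arm_command --rows '[[[-1, -0.02, 0, 0.03, 0, 0, 0], [-1, -0.03, 0, 0.06, 0, 0, 0], [-1, -0.045, 0, 0.09, 0, 0, 0], [-1, -0.045, 0, 0.09, 0, 0, 0], [-1, -0.045, 0, 0.09, 0, 0, 0]]]'

```text
time: 21.23
eef_pos: [0.53, -0.0184, 0.3009]
eef_rot: [-0.004, 0.972, 0.017, 0.233]
contact_force: [-0.6, -1.0, -1.7]
opening: 0.0178
grip_force: 55.0
```

Call:
arm_command --rows '[[[-1, -0.01, 0, 0.02, 0, 0, 0], [-1, -0.023, 0, 0.045, 0, 0, 0], [-1, -0.023, 0, 0.045, 0, 0, 0], [-1, -0.023, 0, 0.045, 0, 0, 0]]]'

```text
time: 21.57
eef_pos: [0.5301, -0.0184, 0.2994]
eef_rot: [-0.004, 0.972, 0.017, 0.233]
contact_force: [0.0, -0.2, -1.3]
opening: 0.0177
grip_force: 55.0
```

Call:
arm_command --rows '[[[-1, -0.023, 0, 0.045, 0, 0, 0], [-1, -0.023, 0, 0.045, 0, 0, 0], [-1, -0.023, 0, 0.045, 0, 0, 0]]]'

```text
time: 21.82
eef_pos: [0.5304, -0.0183, 0.2982]
eef_rot: [-0.004, 0.972, 0.017, 0.234]
contact_force: [1.0, -0.4, -0.2]
opening: 0.0175
grip_force: 55.0
```

Call:
arm_command --rows '[[[-1, -0.023, 0, 0.045, 0, 0, 0], [-1, -0.023, 0, 0.045, 0, 0, 0], [-1, -0.023, 0, 0.045, 0, 0, 0]]]'

```text
time: 22.07
eef_pos: [0.531, -0.0182, 0.2974]
eef_rot: [-0.005, 0.972, 0.017, 0.235]
contact_force: [2.4, 0.3, 3.0]
opening: 0.0179
grip_force: 55.0
```

Call:
arm_command --rows '[[[-1, 0.05, 0, 0, 0, 0, 0], [-1, 0.1, 0, 0.02, 0, 0, 0], [-1, 0.1, 0, 0.02, 0, 0, 0], [-1, 0.1, 0, 0.02, 0, 0, 0]]]'

```text
time: 22.4
eef_pos: [0.5327, -0.0184, 0.2968]
eef_rot: [-0.004, 0.972, 0.017, 0.233]
contact_force: [0.9, -0.2, 0.4]
opening: 0.0181
grip_force: 55.0
```

Run:
```python
from look import *
s,p0,r0=pose(); print(s["contact_force"],p0,s["torque"]); edges()
im=optics.camera("scene"); cv2.imwrite("pics/s2.png",im); im=optics.camera("top"); cv2.imwrite("pics/t2.png",im)
```

```text
[ 0.87989929 -0.19066951  0.36604616] [ 0.53272953 -0.01837849  0.29681675] [-0.00392989  0.40064199 -0.05729039]
rows [(61, 9), (104, 27), (175, 25), (273, -28), (280, -16), (293, 16)]
```

Call:
arm_command --rows '[[[-1, 0.03, 0, 0.04, 0, 0, 0], [-1, 0.03, 0, 0.05, 0, 0, 0], [-1, 0.03, 0, 0.05, 0, 0, 0]]]'

```text
time: 22.8
eef_pos: [0.5339, -0.0183, 0.2963]
eef_rot: [-0.004, 0.972, 0.017, 0.233]
contact_force: [-6.3, -0.4, 5.8]
opening: 0.0178
grip_force: 55.0
```

Call:
arm_command --rows '[[[-1, 0, 0, 0, 0, 0, 0], [-1, 0, 0, 0, 0, 0, 0], [-1, 0, 0, 0, 0, 0, 0], [-1, 0, 0, 0, 0, 0, 0], [-1, 0, 0, 0, 0, 0, 0], [-1, 0, 0, 0, 0, 0, 0]]]' --squeeze 4

```text
time: 23.3
eef_pos: [0.5344, -0.0183, 0.2962]
eef_rot: [-0.004, 0.972, 0.017, 0.233]
contact_force: [-1.5, -0.5, 0.0]
opening: 0.0177
grip_force: 4.0
```

Run:
```python
from look import *
s,p0,r0=pose(); print(s["contact_force"],p0,s["torque"]); edges()
```

```text
[-1.54297719 -0.4999299   0.03700665] [ 0.53443444 -0.01830672  0.29617579] [-0.05562699  0.54546038 -0.02257484]
rows [(62, 9), (109, 31), (185, 23), (283, -44), (294, 15)]
```

Call:
arm_command --rows '[[[-1, -0.015, 0, -0.005, 0, 0, 0], [-1, -0.03, 0, -0.015, 0, 0, 0], [-1, -0.03, 0, -0.015, 0, 0, 0], [-1, -0.03, 0, -0.015, 0, 0, 0]]]' --squeeze 3

```text
time: 23.68
eef_pos: [0.5335, -0.0183, 0.2964]
eef_rot: [-0.004, 0.972, 0.017, 0.234]
contact_force: [-0.5, -0.9, 0.1]
opening: 0.0184
grip_force: 3.0
```

Run:
```python
from look import *
s,p0,r0=pose(); print(s["contact_force"],p0); edges()
# where is the hook seen? top camera: bright profile along x through the hook column vs rail alone
m=optics.camera_model("top"); im=optics.camera("top"); cv2.imwrite("pics/t3.png",im); o=cv2.imread("pics/top0.png")
h=rail((0,0,.008)); u,v=proj("top",h,m); print("hook px",u,v)
for dv in range(-9,10): print(int(v)+dv, round(onz("top",(u,int(v)+dv),.268)[0]-h[0],4), [int(im[int(v)+dv,int(u)+k].mean()) for k in range(-4,5)],[int(o[int(v)+dv,int(u)+k].mean()) for k in range(-4,5,4)])
```

```text
[-0.48513124 -0.8756961   0.06361859] [ 0.53351773 -0.01831105  0.29635047]
rows [(62, 9), (106, 31), (180, 22), (278, -32), (293, 16)]
hook px 306.99186978549676 170.946942977848
161 0.0362 [94, 93, 91, 94, 91, 92, 90, 91, 89] [97, 92, 90]
162 0.0326 [76, 76, 75, 72, 73, 72, 73, 70, 68] [78, 73, 70]
163 0.0289 [66, 64, 64, 63, 68, 64, 63, 60, 63] [65, 66, 61]
164 0.0252 [64, 64, 64, 64, 65, 65, 64, 67, 67] [63, 64, 66]
165 0.0215 [64, 64, 64, 65, 67, 64, 65, 65, 65] [65, 65, 62]
166 0.0178 [64, 66, 67, 73, 73, 75, 73, 70, 66] [64, 63, 66]
167 0.0142 [66, 68, 76, 90, 98, 104, 98, 85, 70] [64, 65, 66]
168 0.0105 [67, 73, 86, 106, 119, 123, 118, 100, 77] [66, 65, 64]
169 0.0068 [74, 78, 91, 113, 128, 130, 126, 109, 87] [70, 76, 74]
170 0.0031 [103, 107, 117, 121, 129, 131, 126, 118, 109] [101, 108, 109]
171 -0.0005 [141, 141, 143, 135, 133, 131, 128, 130, 137] [139, 143, 145]
172 -0.0042 [147, 147, 145, 140, 139, 138, 136, 135, 139] [142, 144, 144]
173 -0.0079 [134, 138, 143, 144, 144, 145, 143, 131, 123] [120, 121, 122]
174 -0.0115 [131, 140, 145, 143, 148, 147, 144, 133, 115] [121, 120, 119]
175 -0.0152 [129, 133, 133, 135, 139, 139, 138, 130, 109] [131, 130, 130]
176 -0.0189 [107, 108, 108, 112, 116, 115, 112, 107, 96] [126, 123, 122]
177 -0.0225 [86, 94, 96, 90, 87, 88, 84, 86, 86] [115, 114, 113]
178 -0.0262 [79, 99, 101, 88, 82, 78, 71, 72, 86] [97, 98, 99]
179 -0.0299 [69, 84, 91, 83, 78, 76, 70, 62, 69] [90, 95, 97]
```

The top view confirms the hook straddles the rail and is centred on it, with its front edge at +15 mm. Opening gently.

Call:
arm_command --rows '[[[-0.58, 0, 0, 0, 0, 0, 0], [-0.55, 0, 0, 0, 0, 0, 0], [-0.5, 0, 0, 0, 0, 0, 0], [-0.45, 0, 0, 0, 0, 0, 0], [-0.4, 0, 0, 0, 0, 0, 0], [-0.3, 0, 0, 0, 0, 0, 0], [-0.2, 0, 0, 0, 0, 0, 0], [-0.2, 0, 0, 0, 0, 0, 0], [-0.2, 0, 0, 0, 0, 0, 0], [-0.2, 0, 0, 0, 0, 0, 0]]]'

```text
time: 24.62
eef_pos: [0.5335, -0.0183, 0.2963]
eef_rot: [-0.004, 0.972, 0.017, 0.234]
contact_force: [-0.0, 0.3, -0.3]
opening: 0.0351
grip_force: 0.0
```

Run:
```python
from look import *
s,p0,r0=pose(); print(s["contact_force"],p0,s["opening"]); a=edges()
b=edges(); c=edges(); print(np.abs(a.astype(int)-c)[60:300,220:340].mean()); cv2.imwrite("pics/w20.png",c)
```

```text
[-0.02897803  0.29240231 -0.251345  ] [ 0.53346957 -0.01828627  0.29631425] 0.03506648922177155
rows [(62, 9), (106, 31), (179, 24), (278, -31), (294, 15)]
rows [(62, 9), (106, 31), (179, 24), (278, -31), (294, 15)]
rows [(62, 9), (106, 31), (179, 24), (278, -31), (294, 15)]
0.47199074074074077
```

Call:
arm_command --rows '[[[0, 0, 0, 0, 0, 0, 0], [0, 0, 0, 0, 0, 0, 0], [0, -0.1, 0, -0.08, 0, 0, 0], [0, -0.3, 0, -0.25, 0, 0, 0], [0, -0.5, 0, -0.4, 0, 0, 0], [0, -0.75, 0, -0.6, 0, 0, 0], [0, -1, 0, -0.8, 0, 0, 0], [0, -1.3, 0, -1, 0, 0, 0], [0, -1.6, 0, -1.3, 0, 0, 0], [0, -1.6, 0, -1.3, 0, 0, 0]]]'

```text
time: 25.6
eef_pos: [0.4706, -0.0206, 0.3095]
eef_rot: [-0.004, 0.972, 0.017, 0.233]
contact_force: [0.6, 0.1, -0.4]
opening: 0.0437
grip_force: 0.0
```

Run:
```python
from look import *
s,p0,r0=pose(); print(s["contact_force"],p0,s["joints"].round(2),s["time"])
t=optics.camera("top"); a=cv2.imread("pics/t3.png"); print(np.abs(t.astype(int)-a)[164:176,300:314].mean()); cv2.imwrite("pics/t4.png",t)
w=optics.camera("wrist"); cv2.imwrite("pics/w21.png",w)
# dish: yaw -13.9 deg, tab grasp
d=np.array([.487,.2685]); yaw=-13.9; tabp=d-.098*np.array([np.cos(np.radians(yaw)),np.sin(np.radians(yaw))])
q=s["joints"]; print("tab",tabp)
for pt,rr in ((np.array([.42,.1,.40]),tool(0,0)),(np.r_[tabp,.183+.12],tool(yaw,0)),(np.r_[tabp,.1633+.02],tool(yaw,0))):
    q=track(q,pt,rr,12); cmd(pt,rr)
```

```text
[ 0.62807015  0.07108456 -0.43809872] [ 0.47056284 -0.02062467  0.30946919] [ 0.32  0.23 -0.47  2.26  0.58  0.25 -2.18] 25.6
1.4861111111111112
tab [0.39186978 0.29204235]
[ 0.3   0.13 -0.72  2.08  0.11  0.97 -2.05] err 0.0 margin 0.144
joints [ 0.32  0.23 -0.46  2.25  0.58  0.25 -2.18] pos [ 0.4727 -0.0206  0.3097] z [ 0.455  0.016 -0.89 ] t 25.7
cmd [-0.072, -4.078, -3.414] [-0.081, -4.51, 0.319]
[-0.19  0.39 -0.69  2.05  0.34  0.81 -2.89] err 0.0 margin 0.069
joints [ 0.32  0.23 -0.46  2.25  0.58  0.25 -2.18] pos [ 0.4727 -0.0206  0.3097] z [ 0.455  0.016 -0.89 ] t 25.7
cmd [-2.184, -10.506, -0.859] [-0.628, -4.481, 2.593]
[-0.43  0.55 -0.41  2.12  0.41  0.55 -2.96] err 0.0 margin 0.0
joints [ 0.32  0.23 -0.46  2.25  0.58  0.25 -2.18] pos [ 0.4727 -0.0206  0.3097] z [ 0.455  0.016 -0.89 ] t 25.7
cmd [-4.0, -10.505, 2.694] [-0.628, -4.481, 2.593]
```

Run:
```python
from look import *
q=pose()[0]["joints"]
P=np.array([.41,.1,.40]); q=track(q,P,tool(0,0),14); cmd(P,tool(0,0)); q=track(q,P,tool(80,0),14); q=track(q,np.array([.40,.28,.36]),tool(166,0),14)
```

```text
[ 0.3   0.12 -0.73  2.09  0.09  0.96 -2.04] err 0.0 margin 0.134
joints [ 0.32  0.23 -0.46  2.25  0.58  0.25 -2.18] pos [ 0.4727 -0.0206  0.3097] z [ 0.455  0.016 -0.89 ] t 25.7
cmd [-0.369, -4.09, -3.565] [-0.081, -4.51, 0.319]
[ 0.44  0.14 -0.87  2.09  0.13  0.97 -0.67] err 0.0 margin 0.346
[ 0.18  0.44 -1.13  1.99  0.48  1.01  0.15] err 0.0 margin 0.282
```

Call:
arm_command --rows '[[[0, -0.05, -0.2, -0.4, 0, -0.3, 0], [0, -0.1, -0.6, -0.8, 0, -0.8, 0.05], [0, -0.15, -1, -1.2, 0, -1.4, 0.1], [0, -0.2, -1.5, -1.6, -0.03, -2, 0.15], [0, -0.25, -2, -2, -0.05, -2.6, 0.2], [0, -0.3, -2.6, -2.5, -0.06, -3.2, 0.25], [0, -0.35, -3.2, -3, -0.07, -3.8, 0.3], [0, -0.37, -3.8, -3.4, -0.08, -4.3, 0.32], [0, -0.37, -4.09, -3.56, -0.08, -4.51, 0.32], [0, -0.37, -4.09, -3.56, -0.08, -4.51, 0.32], [0, -0.37, -4.09, -3.56, -0.08, -4.51, 0.32]]]'

```text
time: 26.62
eef_pos: [0.4109, 0.1003, 0.3995]
eef_rot: [-0.0, 1.0, 0.001, 0.0]
contact_force: [0.9, -0.5, -0.0]
opening: 0.044
grip_force: 0.0
```

Call:
arm_command --rows '[[[0.3, 0, 0, 0, 0, 0, -1.1], [0.3, 0, 0, 0, 0, 0, -2.2], [0.3, 0, 0, 0, 0, 0, -3.3], [0.3, 0, 0, 0, 0, 0, -4.4], [0.3, 0, 0, 0, 0, 0, -5.5], [0.3, 0, 0, 0, 0, 0, -6.6], [0.3, 0, 0, 0, 0, 0, -7.7], [0.3, 0, 0, 0, 0, 0, -8.8], [0.3, 0, 0, 0, 0, 0, -9.9], [0.3, 0, 0, 0, 0, 0, -11], [0.3, 0, 0, 0, 0, 0, -12], [0.3, 0, 0, 0, 0, 0, -13], [0.3, 0, 0, 0, 0, 0, -13.3], [0.3, 0, 0, 0, 0, 0, -13.3]]]'

```text
time: 27.78
eef_pos: [0.4107, 0.0989, 0.3988]
eef_rot: [-0.001, 0.767, 0.641, -0.0]
contact_force: [-0.4, -0.9, 0.1]
opening: 0.057
grip_force: 0.0
```

Run:
```python
from look import *
q=pose()[0]["joints"]
P=np.array([.393,.285,.36]); q=track(q,P,tool(166.1,0),14); cmd(P,tool(166.1,0)); q=track(q,np.array([.393,.29,.1833]),tool(166.1,0),14)
```

```text
[ 0.2   0.46 -1.17  1.99  0.5   1.02  0.11] err 0.0 margin 0.236
joints [ 0.48  0.15 -0.92  2.08  0.14  0.97 -0.69] pos [0.4107 0.0989 0.3988] z [-0.001  0.    -1.   ] t 27.78
cmd [6.0, -1.679, 1.295] [-0.009, -0.01, -14.387]
[-0.05  0.71 -0.9   2.1   0.84  0.75 -0.17] err 0.0 margin 0.253
```

Call:
arm_command --rows '[[[0.3, 0.4, -0.1, 0.1, 0, 0, -1.1], [0.3, 0.9, -0.2, 0.2, 0, 0, -2.2], [0.3, 1.3, -0.35, 0.3, 0, 0, -3.3], [0.3, 1.8, -0.5, 0.4, 0, 0, -4.4], [0.3, 2.3, -0.65, 0.5, 0, 0, -5.5], [0.3, 2.8, -0.8, 0.6, 0, 0, -6.6], [0.3, 3.3, -0.9, 0.7, 0, 0, -7.7], [0.3, 3.8, -1.05, 0.8, 0, 0, -8.8], [0.3, 4.3, -1.2, 0.9, 0, 0, -9.9], [0.3, 4.8, -1.3, 1, 0, 0, -11], [0.3, 5.3, -1.45, 1.1, 0, 0, -12.1], [0.3, 5.7, -1.6, 1.2, 0, 0, -13.2], [0.3, 6, -1.68, 1.3, 0, 0, -14.3], [0.3, 6, -1.68, 1.3, 0, 0, -14.39], [0.3, 6, -1.68, 1.3, 0, 0, -14.39]]]'

```text
time: 29.03
eef_pos: [0.3929, 0.2858, 0.3599]
eef_rot: [-0.001, 0.122, 0.993, 0.0]
contact_force: [-0.3, -0.5, -1.4]
opening: 0.0572
grip_force: 0.0
```

```bash
cat > dish.py <<'E'
from look import *
def dish():
    s,p,r=pose(); m=optics.camera_model("wrist"); im=optics.camera("wrist")
    k=((im.min(2)>150)).astype(np.uint8); n,l,st,c=cv2.connectedComponentsWithStats(k); out=[]
    for i in range(1,n):
        if st[i,4]>400: out.append((st[i].tolist(),onz("wrist",c[i],.026,m)[:2].round(3).tolist()))
    return im,k,l,out,m
E
python3 - <<'E'
from dish import *
s,p0,r0=pose(); print(p0,s["joints"].round(2))
im,k,l,out,m=dish(); cv2.imwrite("pics/w22.png",im); [print(o) for o in out]
for pt in ((.487,.2685,.026),(.392,.292,.026),(.3755,.296,.026)): print(proj("wrist",np.array(pt),m), im[tuple(int(np.clip(x,0,z-1)) for x,z in zip(proj("wrist",np.array(pt),m)[::-1],(420,560)))])
E
```

```text
[0.39287155 0.28581296 0.35985616] [ 0.2   0.46 -1.18  1.99  0.5   1.03  0.1 ]
([309, 0, 183, 181, 26628], [0.319, 0.427])
([236, 234, 96, 78, 4783], [0.486, 0.261])
(np.float64(285.3466985091872), np.float64(271.90206183206385)) [206 228 237]
(np.float64(285.5947358442003), np.float64(185.53003469919872)) [179 204 216]
(np.float64(285.532238617061), np.float64(168.8221165366582)) [103 116 123]
```

Run:
```python
from dish import *
im=cv2.imread("pics/w22.png"); m=optics.camera_model("wrist"); g=cv2.GaussianBlur(im,(3,3),0).astype(float).mean(2)
C=[]
for v in range(160,226,5):
    b=g[v,230:340]>150; u=np.where(b)[0]
    if len(u)>8:
        a,c=onz("wrist",(230+u[0]-.5,v),.026,m),onz("wrist",(230+u[-1]+.5,v),.026,m); mid=(a+c)/2; C.append(mid[:2]); print(v,230+u[0],230+u[-1],mid[:2].round(4),round(np.linalg.norm(a-c)*1000,1))
C=np.array(C)
# dish rim circle: outer edge points of the white mask, upper half (rows<290)
k=(g>140).astype(np.uint8); cs,_=cv2.findContours(k[225:300,225:345],cv2.RETR_EXTERNAL,cv2.CHAIN_APPROX_NONE); c=max(cs,key=cv2.contourArea)[:,0]+[225,225]
c=np.array([q for q in c if 226<q[0]<343 and 228<q[1]<290 and abs(q[0]-285)>22]); W=np.array([onz("wrist",q,.026,m)[:2] for q in c])
f=least_squares(lambda z:np.hypot(*(W-z[:2]).T)-.055,[.487,.268],loss='soft_l1',f_scale=.002); print("centre",f.x,"rms",np.sqrt(np.mean(f.fun**2)),len(W))
```

```text
160 240 339 [0.368  0.3017] 98.5
170 278 298 [0.3776 0.2976] 20.7
175 277 299 [0.3825 0.2964] 22.7
180 277 299 [0.3874 0.2952] 22.8
185 277 293 [0.3917 0.2911] 16.9
centre [0.49248864 0.26360034] rms 0.0039423739103056415 182
```

Run:
```python
from dish import *
q=pose()[0]["joints"]; P=np.array([.392,.294,.1633+.026]); r=tool(166.2,0); cmd(P+[0,0,.05],r); cmd(P,r)
print("plate",onz("top",(194,254),.02),"cup",onz("top",(191,199),.07))
```

```text
joints [ 0.2   0.46 -1.18  1.99  0.5   1.03  0.1 ] pos [0.393  0.2855 0.3601] z [-0.002 -0.    -1.   ] t 29.08
cmd [0.094, 0.269, 4.026] [-0.004, -0.016, -0.051]
joints [ 0.2   0.46 -1.18  1.99  0.5   1.03  0.1 ] pos [0.393  0.2855 0.3601] z [-0.002 -0.    -1.   ] t 29.08
cmd [0.091, 0.27, 5.692] [-0.004, -0.016, -0.051]
plate [0.31339251 0.43940646 0.02      ] cup [0.54108809 0.4474656  0.07      ]
```

Call:
arm_command --rows '[[[-0.15, 0.05, 0.15, 0.5, 0, 0, 0], [-0.15, 0.09, 0.27, 1.1, 0, 0, -0.05], [-0.15, 0.09, 0.27, 1.8, 0, 0, -0.05], [-0.15, 0.09, 0.27, 2.5, 0, 0, -0.05], [-0.15, 0.09, 0.27, 3.2, 0, 0, -0.05], [-0.15, 0.09, 0.27, 3.9, 0, 0, -0.05], [-0.15, 0.09, 0.27, 4.5, 0, 0, -0.05], [-0.15, 0.09, 0.27, 5, 0, 0, -0.05], [-0.15, 0.09, 0.27, 5.4, 0, 0, -0.05], [-0.15, 0.09, 0.27, 5.69, 0, 0, -0.05], [-0.15, 0.09, 0.27, 5.69, 0, 0, -0.05], [-0.15, 0.09, 0.27, 5.69, 0, 0, -0.05]]]'

```text
time: 30.08
eef_pos: [0.3921, 0.2944, 0.19]
eef_rot: [-0.0, 0.119, 0.993, -0.0]
contact_force: [-0.2, 1.2, -0.2]
opening: 0.0375
grip_force: 0.0
```

Call:
arm_command --rows '[[[-1, 0, 0, 0, 0, 0, 0], [-1, 0, 0, 0, 0, 0, 0], [-1, 0, 0, 0, 0, 0, 0], [-1, 0, 0, 0, 0, 0, 0], [-1, 0, 0, 0, 0, 0, 0], [-1, 0, 0, 0, 0, 0, 0]]]' --squeeze 40

```text
time: 30.58
eef_pos: [0.392, 0.2949, 0.1902]
eef_rot: [-0.0, 0.118, 0.993, 0.0]
contact_force: [0.5, -0.6, 2.5]
opening: 0.0236
grip_force: 39.5
```

Run:
```python
from dish import *
s,p,r=pose(); q=s["joints"]; print(p,s["opening"],s["grip_force"],s["contact_force"])
t=optics.camera("top"); a=cv2.imread("pics/t4.png"); print("hook change",np.abs(t.astype(int)-a)[164:176,300:314].mean()); cv2.imwrite("pics/t5.png",t)
bowl=rail((.007,0,0)); print("bowl target",bowl)
for yaw in (0,-10,-14,10):
    d=np.array([np.cos(np.radians(yaw)),np.sin(np.radians(yaw))]); g=bowl[:2]-.098*d
    print(yaw,g.round(3)); k=track(q,p+[0,0,.015],r,4,False); w=np.r_[.46,.15,p[2]+.015]; rr=tool(180+yaw,0); k=track(k,np.r_[g-d*.08,p[2]+.015],rr,14); k=track(k,np.r_[g,p[2]+.015],rr,8); track(k,np.r_[g,p[2]],rr,4)
```

```text
[0.39201941 0.29488539 0.19017642] 0.023553206702936435 39.45061683654785 [ 0.49136229 -0.63303375  2.48933988]
hook change 1.7936507936507937
bowl target [ 0.63799574 -0.0147557   0.258     ]
0 [ 0.54  -0.015]
[ 0.69  0.66 -0.99  2.15  0.83  0.77  0.73] err 0.0 margin 0.256
[ 0.63  0.75 -0.96  1.97  0.82  0.87  0.79] err 0.0 margin 0.31
[ 0.62  0.77 -0.93  1.97  0.85  0.85  0.77] err 0.0 margin 0.46
-10 [0.541 0.002]
[ 0.6   0.65 -0.95  2.15  0.8   0.75  0.51] err 0.0 margin 0.27
[ 0.58  0.74 -0.92  1.97  0.79  0.85  0.61] err 0.0 margin 0.315
[ 0.56  0.76 -0.9   1.97  0.82  0.83  0.59] err 0.0 margin 0.468
-14 [0.543 0.009]
[ 0.56  0.65 -0.93  2.14  0.79  0.75  0.43] err 0.0 margin 0.277
[ 0.56  0.73 -0.91  1.96  0.78  0.84  0.54] err 0.0 margin 0.321
[ 0.54  0.75 -0.89  1.97  0.81  0.82  0.52] err 0.0 margin 0.471
10 [ 0.541 -0.032]
[ 0.78  0.69 -1.02  2.14  0.85  0.8   0.95] err 0.0 margin 0.252
[ 0.68  0.77 -0.99  1.96  0.85  0.89  0.98] err 0.0 margin 0.321
[ 0.67  0.79 -0.97  1.97  0.87  0.87  0.96] err 0.0 margin 0.429
```

Run:
```python
from dish import *
s,p,r=pose(); cmd(np.array([.543,.009,p[2]+.001]),r)
```

```text
joints [-0.05  0.7  -0.91  2.1   0.83  0.76 -0.17] pos [0.392  0.2949 0.1901] z [-0.     0.001 -1.   ] t 30.63
cmd [-7.126, -8.085, -0.04] [0.0, 0.0, 0.0]
```

Call:
arm_command --rows '[[[-1, -0.1, -0.1, -0.03, 0, 0, 0], [-1, -0.3, -0.35, -0.03, 0, 0, 0], [-1, -0.6, -0.7, -0.03, 0, 0, 0], [-1, -1, -1.13, -0.03, 0, 0, 0], [-1, -1.4, -1.6, -0.03, 0, 0, 0], [-1, -1.8, -2.04, -0.03, 0, 0, 0], [-1, -2.2, -2.5, -0.03, 0, 0, 0], [-1, -2.6, -2.95, -0.03, 0, 0, 0], [-1, -3, -3.4, -0.03, 0, 0, 0], [-1, -3.4, -3.86, -0.03, 0, 0, 0], [-1, -3.8, -4.3, -0.03, 0, 0, 0], [-1, -4.2, -4.77, -0.03, 0, 0, 0], [-1, -4.5, -5.1, -0.03, 0, 0, 0], [-1, -4.5, -5.1, -0.03, 0, 0, 0]]]'

```text
time: 31.8
eef_pos: [0.4886, 0.1112, 0.1903]
eef_rot: [-0.0, 0.12, 0.993, -0.001]
contact_force: [1.2, -1.9, 1.5]
opening: 0.0239
grip_force: 39.5
```

Run:
```python
from dish import *
s,p,r=pose(); print(s["contact_force"],s["opening"]); cmd(np.array([.543,.009,p[2]]),r)
t=optics.camera("top"); cv2.imwrite("pics/t6.png",t)
k=(t.min(2)>165).astype(np.uint8); n,l,st,c=cv2.connectedComponentsWithStats(k[:, :340])
for i in range(1,n):
    if 80<st[i,4]<900: print(st[i].tolist(),onz("top",c[i],.02)[:2])
print("expect",p[:2]-r.apply([.098,0,0])[:2])
```

```text
[ 1.24293168 -1.85541975  1.53800585] 0.02391733554279951
joints [ 0.36  0.71 -0.9   2.07  0.82  0.77  0.26] pos [0.4886 0.1112 0.1903] z [-0.001 -0.001 -1.   ] t 31.8
cmd [-2.575, -2.875, 0.003] [0.0, 0.0, 0.0]
[271, 183, 18, 16, 182] [0.59087002 0.07794358]
expect [0.58374731 0.08780824]
```

Call:
arm_command --rows '[[[-1, -0.2, -0.22, 0, 0, 0, 0], [-1, -0.5, -0.56, 0, 0, 0, 0], [-1, -0.8, -0.9, 0, 0, 0, 0], [-1, -1.1, -1.23, 0, 0, 0, 0], [-1, -1.4, -1.56, 0, 0, 0, 0], [-1, -1.7, -1.9, 0, 0, 0, 0], [-1, -2, -2.23, 0, 0, 0, 0], [-1, -2.25, -2.51, 0, 0, 0, 0], [-1, -2.45, -2.73, 0, 0, 0, 0], [-1, -2.57, -2.87, 0, 0, 0, 0], [-1, -2.57, -2.87, 0, 0, 0, 0], [-1, -2.57, -2.87, 0, 0, 0, 0]]]'

```text
time: 32.85
eef_pos: [0.5425, 0.0121, 0.1906]
eef_rot: [0.0, 0.118, 0.993, -0.0]
contact_force: [2.9, -1.4, 1.3]
opening: 0.0239
grip_force: 39.5
```

Run:
```python
from dish import *
s,p,r=pose(); print(s["contact_force"],s["opening"],p); im=optics.camera("wrist"); cv2.imwrite("pics/w30.png",im)
t=optics.camera("top"); cv2.imwrite("pics/t7.png",t); sc=optics.camera("scene"); cv2.imwrite("pics/s7.png",sc)
bowl=rail((.007,0,0)); print("expect",p[:2]-r.apply([.098,0,0])[:2],bowl[:2])
def white(im,n,x0,x1,y0,y1,th):
    k=np.zeros(im.shape[:2],np.uint8); k[y0:y1,x0:x1]=im[y0:y1,x0:x1].min(2)>th
    N,l,st,c=cv2.connectedComponentsWithStats(k)
    for i in range(1,N):
        if st[i,4]>30: print(n,st[i].tolist(),onz(n,c[i],.02)[:2])
u,v=map(int,proj("top",np.array([*bowl[:2],.02]))); print(u,v); white(t,"top",u-25,u+25,v-22,v+22,150)
a=cv2.imread("pics/t4.png"); print("hook change",np.abs(t.astype(int)-a)[164:176,300:314].mean())
```

```text
[ 2.90476166 -1.36382418  1.31033429] 0.023936519140509437 [0.54251333 0.01214927 0.19056453]
expect [ 0.63776949 -0.01087815] [ 0.63799574 -0.0147557 ]
302 178
hook change 3.5734126984126986
```

Call:
arm_command --rows '[[[-0.4, 0, 0, 0, 0, 0, 0], [-0.3, 0, 0, 0, 0, 0, 0], [-0.15, 0, 0, 0, 0, 0, 0], [-0.15, 0, 0, 0, 0, 0, 0], [-0.15, 0, 0, 0, 0, 0, 0], [-0.15, 0, 0, -0.2, 0, 0, 0], [-0.15, 0, 0, -0.5, 0, 0, 0], [-0.15, 0, 0, -0.9, 0, 0, 0], [-0.15, 0.2, 0, -1.4, 0, 0, 0], [-0.15, 0.6, 0, -2, 0, 0, 0], [-0.15, 1.2, 0, -2.6, 0, 0, 0], [-0.15, 2, 0, -3.3, 0, 0, 0], [-0.15, 2.8, 0, -4, 0, 0, 0], [-0.15, 3.4, 0, -4.6, 0, 0, 0], [-0.15, 3.4, 0, -4.6, 0, 0, 0], [-0.15, 3.4, 0, -4.6, 0, 0, 0]]]'

```text
time: 34.33
eef_pos: [0.4429, 0.0366, 0.33]
eef_rot: [0.001, 0.118, 0.993, -0.001]
contact_force: [0.3, 0.1, -1.0]
opening: 0.0372
grip_force: 0.0
```

Run:
```python
from dish import *
s,p,r=pose(); print(s["contact_force"],s["opening"],p); m=optics.camera_model("top")
t=optics.camera("top"); cv2.imwrite("pics/t8.png",t); t2=optics.camera("top")
bowl=rail((.007,0,0)); u,v=proj("top",np.array([*bowl[:2],.026])); print("bowl->px",u,v)
g=t.astype(float).mean(2)
for d in range(-2,26,2): print(int(v)+d,[int(x) for x in g[int(v)+d,int(u)-22:int(u)+23:2]])
a=cv2.imread("pics/t4.png"); print("hook change",np.abs(t.astype(int)-a)[164:170,302:313].mean(),"motion",np.abs(t.astype(int)-t2)[160:200,290:320].max())
im=optics.camera("wrist"); cv2.imwrite("pics/w31.png",im); mw=optics.camera_model("wrist")
gw=im.min(2)
tab=np.array([p[0],p[1]]); 
print([ (n,proj("wrist",np.array([*q,.026]),mw)) for n,q in (("tabend",(.526,.016)),("grip",(.5425,.0121)),("rim",(.584,.002)),("dish",(.638,-.011)))])
```

```text
[ 0.31174466  0.14510466 -0.95736356] 0.037162080814228386 [0.44293688 0.03664512 0.33000898]
bowl->px 302.53868707531365 178.72878170687008
176 [134, 135, 138, 135, 134, 153, 132, 151, 123, 88, 102, 108, 109, 115, 113, 94, 93, 97, 90, 84, 84, 116, 120]
178 [100, 98, 97, 100, 98, 124, 111, 138, 124, 100, 113, 116, 106, 81, 96, 104, 105, 104, 82, 77, 77, 87, 93]
180 [118, 118, 118, 118, 116, 134, 132, 171, 162, 138, 119, 127, 84, 72, 99, 119, 108, 118, 108, 99, 84, 113, 128]
182 [136, 139, 140, 139, 133, 165, 148, 194, 190, 174, 131, 93, 47, 40, 94, 125, 105, 119, 103, 88, 106, 131, 135]
184 [138, 137, 135, 138, 137, 152, 157, 176, 209, 199, 178, 124, 37, 55, 126, 123, 107, 103, 90, 114, 132, 135, 133]
186 [136, 138, 138, 138, 133, 138, 163, 148, 194, 211, 188, 148, 82, 102, 122, 108, 109, 98, 116, 131, 132, 133, 133]
188 [136, 137, 136, 141, 137, 137, 146, 169, 152, 172, 181, 184, 175, 142, 122, 148, 123, 125, 136, 135, 135, 133, 132]
190 [134, 133, 135, 137, 138, 135, 137, 142, 166, 176, 158, 156, 157, 157, 161, 139, 135, 135, 136, 134, 134, 135, 135]
192 [135, 136, 137, 137, 135, 1
[... 331 characters left out ...]
8 [135, 135, 137, 136, 135, 135, 130, 172, 215, 214, 154, 125, 137, 135, 132, 135, 136, 133, 137, 137, 134, 133, 135]
200 [135, 134, 136, 135, 136, 135, 136, 183, 171, 167, 113, 129, 135, 136, 135, 136, 137, 134, 133, 132, 134, 134, 132]
202 [134, 133, 132, 129, 133, 136, 128, 134, 105, 112, 106, 121, 132, 134, 133, 137, 135, 135, 136, 134, 133, 135, 134]
hook change 3.1414141414141414 motion 12
[('tabend', (np.float64(279.5941212856425), np.float64(277.76174991482225))), ('grip', (np.float64(279.70578729019996), np.float64(291.8131912516733))), ('rim', (np.float64(279.70597621125023), np.float64(323.9161342700984))), ('dish', (np.float64(279.82581860598805), np.float64(359.1557784653937)))]
```

Run:
```python
from dish import *
f=lambda u,v,z=.026:onz("top",(u,v),z)[:2].round(4)
te=f(297.3,200.8); d=np.array([np.cos(np.radians(-13.8)),np.sin(np.radians(-13.8))])
print("tabend",te,"centre",te+.115*d,"front rim",f(305,190),"left",f(290,179),"right",f(319.5,179))
```

```text
tabend [0.5433 0.0067] centre [ 0.65498044 -0.02073135] front rim [ 0.5898 -0.0256] left [0.6361 0.0387] right [ 0.6378 -0.0871]
```

Run:
```python
from dish import *
im=cv2.imread("pics/w31.png"); m=optics.camera_model("wrist"); g=im.astype(float).mean(2)
print([(v,int(g[v,277:283].mean())) for v in range(250,345,4)])
for v in (284,292,300,308): 
    print(v,[int(x) for x in g[v,255:306:3]])
for v in range(264,308,4): print(v,onz("wrist",(280,v),.026,m)[:2].round(4))
```

```text
[(250, 165), (254, 168), (258, 171), (262, 173), (266, 154), (270, 85), (274, 128), (278, 228), (282, 243), (286, 243), (290, 243), (294, 243), (298, 242), (302, 242), (306, 243), (310, 242), (314, 242), (318, 242), (322, 108), (326, 69), (330, 69), (334, 91), (338, 94), (342, 103)]
284 [168, 167, 167, 142, 108, 203, 243, 242, 243, 243, 243, 243, 233, 166, 164, 168, 166]
292 [171, 171, 171, 116, 108, 215, 242, 243, 242, 243, 243, 243, 203, 168, 170, 171, 168]
300 [175, 176, 169, 124, 103, 220, 242, 242, 243, 243, 243, 243, 194, 169, 165, 167, 169]
308 [172, 175, 173, 122, 107, 229, 242, 242, 242, 243, 243, 242, 171, 167, 166, 167, 177]
264 [0.5108 0.0201]
268 [0.5151 0.0191]
272 [0.5196 0.018 ]
276 [0.5241 0.0169]
280 [0.5287 0.0158]
284 [0.5333 0.0146]
288 [0.538  0.0135]
292 [0.5428 0.0123]
296 [0.5477 0.0112]
300 [0.5526 0.01  ]
304 [0.5576 0.0087]
```

Run:
```python
from dish import *
print(proj("top",np.array([.526,.016,.026])),proj("top",np.array([.543,.012,.026])))
t=cv2.imread("pics/t8.png").astype(int).mean(2)
for v in range(192,212): print(v,[int(x) for x in t[v,288:306]])
o=cv2.imread("pics/top0.png").astype(int).mean(2); print("orig tip pred",proj("top",np.array([.3765,.2978,.026])))
for v in range(232,246,1): print(v,[int(x) for x in o[v,222:238]])
```

```text
(np.float64(295.07270593858203), np.float64(204.8423550679687)) (np.float64(296.05312142559364), np.float64(200.8602295240496))
192 [135, 133, 132, 135, 135, 136, 135, 146, 182, 210, 213, 213, 209, 190, 166, 161, 162, 149]
193 [135, 133, 135, 135, 134, 134, 140, 157, 191, 211, 215, 216, 210, 179, 135, 131, 141, 140]
194 [137, 134, 135, 135, 134, 135, 142, 171, 203, 215, 217, 215, 204, 167, 125, 128, 134, 134]
195 [135, 135, 134, 134, 132, 134, 142, 179, 209, 217, 217, 213, 193, 147, 123, 130, 137, 136]
196 [132, 135, 133, 132, 134, 134, 149, 188, 212, 217, 217, 211, 180, 128, 117, 132, 137, 135]
197 [135, 135, 132, 133, 131, 135, 160, 196, 213, 217, 216, 209, 169, 120, 119, 133, 135, 135]
198 [135, 134, 135, 133, 130, 139, 172, 205, 215, 216, 214, 197, 154, 120, 125, 133, 137, 137]
199 [136, 136, 134, 132, 132, 144, 183, 208, 206, 202, 202, 179, 132, 119, 129, 134, 136, 136]
200 [136, 137, 135, 132, 136, 152, 183, 191, 171, 162, 167, 147, 113, 114, 129, 133, 135, 136]
201 [132, 135, 136, 135, 134, 155, 169, 154, 129, 122, 127, 119, 104, 115, 128, 134, 134, 133]
202 [133, 135, 136, 13
[... 1484 characters left out ...]
 117, 136, 137, 137]
238 [139, 139, 142, 155, 187, 212, 217, 221, 215, 178, 123, 108, 126, 136, 137, 138]
239 [139, 140, 140, 147, 167, 183, 196, 207, 202, 164, 119, 116, 132, 136, 137, 137]
240 [138, 140, 139, 140, 145, 150, 160, 171, 168, 149, 127, 129, 134, 138, 139, 136]
241 [139, 140, 139, 140, 139, 139, 141, 145, 142, 139, 136, 138, 138, 138, 139, 138]
242 [140, 138, 138, 140, 142, 139, 139, 139, 138, 139, 140, 142, 138, 140, 137, 137]
243 [138, 138, 139, 140, 139, 137, 140, 139, 138, 139, 140, 140, 138, 137, 139, 139]
244 [140, 139, 138, 139, 141, 139, 139, 140, 141, 138, 139, 139, 136, 137, 137, 138]
245 [138, 140, 142, 139, 138, 138, 139, 137, 139, 139, 140, 139, 138, 139, 137, 139]
```

```bash
python3 -c "
from bench import job; print(job.close_job())"
```

```text
the job is handed in; nothing more can be done
None
```

The ladle hangs still by its hook near the middle of the rail and the white dish stands under its bowl, about 4 mm off centre by my camera estimate; the job is handed in, no pass or fail came back, and I kept clear of the other loose things but did not re-check them at the end.

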